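# Check a concrete disc in its holder, flip the kickstand and hold the holder upright

## Task

Before the test cell is clamped on, check that the concrete disc is home: set the bridge gauge squarely across the hub, its two legs on the flange and its sprung foot on the middle of the disc, let it read for a moment, then stand it back upright on the bench clear of the holder. With the holder still lying flat, swing its kickstand over centre until it is fully down on its stop, so that the holder cannot fall back flat; then raise the holder by its handle onto its two rubber feet with the disc still in it, and end the job still holding it by the handle, upright and still on its feet and not leaning on the kickstand; do not let go. Never tip the gauge over or disturb the caliper, the rubber bung and the clamp rod.

Things in the scene. Friction and masses are not known exactly. Their poses are not given: they have to be found in the camera images.
- holder: Specimen holder, loose, 0.4 kg without disc: aluminium hub ring between two 14 mm steel tubes, 200 x 154 mm. Starts flat on its face. Origin: on the bench, midway between the feet. +x runs from feet to handle (up when it stands), +y to the kickstand's side, +z out of its back (up while flat). Tubes run along x at y +-70, centre z 27 mm, top z 34 mm.
- grip (a point): Middle of the handle, at holder x 188, y 0, z 27 mm: a rubber grip tube 18 mm thick, 96 mm long along the holder's y, between the upper tube ends. It turns freely on its bar, so the holder swings about it in a closed hand. 38 mm free between it and the hub flange. 188 mm above the bench when the holder stands upright on its feet.
- hub (a point): Centre of the hub in the plane of its flange's upper face: holder x 75, y 0, z 46 mm; axes as the holder's. The flange is flat, 132 mm across outside and 104 mm inside (the rubber-lined bore). A lip at the bottom of the 120 mm barrel carries the disc.
- foot_left (a point): End of the tube on the kickstand's side, holder x 0, y +70, z 27 mm: lowest point of its rounded rubber foot (16 mm thick) when the holder stands. On the two feet alone the holder tips either way; with the kickstand down and nobody holding it leans back 12 degrees.
- foot_right (a point): The same point of the other foot, holder x 0, y -70, z 27 mm. Both feet are 27 mm above the bench while the holder lies flat.
- kick_pivot (a point): Pivot of the kickstand at holder x 90, y +88, z 54 mm, 18 mm outside the side tube; a small spring strut crosses above it (top z 68 mm). The axis leans 12.5 degrees from the holder's z towards its x, so the leg climbs as it swings outwards: toe 71 mm above the bench at 1.57 rad, 87 mm at the stop.
- kick_toe (a point): Round end of the kickstand's rubber toe (14 mm thick), 80 mm from the pivot along the leg, a 10 mm steel rod. Folded, it lies level at holder x 170, y +88, z 54 mm.
- kickstand (a joint): Kickstand angle, rad. 0: folded along the side tube, pointing to the handle. Seen from above the flat holder it turns counter-clockwise, outwards away from the hub, then towards the feet, to its stop at 3.40 (down, splayed out of the back). An over-centre spring pushes it to 0 below about 1.6 and on to the stop above; about 1.2 N at the toe moves it.
- specimen: Concrete disc, 100 mm across, 51 mm high, about 0.6 kg, lying loose in the hub with about 2 mm of play all round. Origin: centre of its underside, 4 mm above the holder's underside; z along its axis. Its top stands 9 mm above the flange.
- gauge: Bridge gauge, loose, 0.28 kg, on two legs (12 mm in y, 14 mm in x) at y +-59 mm. Beam 132 mm along y, 18 mm wide, z 30 to 44 mm. In the middle a grey body 26 mm (x) by 40 mm (y), z 44 to 96 mm, display on its -x face; a thin spindle above it reaches z 112 mm and rises with the foot. Origin: under the middle, level with the legs' undersides; z up.
- gauge_foot (a joint): Gauge reading, m: how far its sprung round foot (18 mm across, under the middle of the beam) is pushed up. 0: foot fully out, 3 mm above the legs' undersides. Travel 16 mm, spring 0.6 N rising to 1.6 N. With the legs on the flange and the foot on a disc fully home it reads 0.006.
- caliper: Bystander: digital caliper 236 mm long, lying on the bench right of the holder.
- bung: Bystander: red rubber bung, 35 mm across and 30 mm high, at the near right of the holder.
- stud: Bystander: threaded clamp rod 218 mm long with a black 30 mm knob at each end, lying at the far left.

How it is judged:
By the outcome, as a careful person would: the job done as asked, in the order asked, and still so for the second after the job is handed in, while the arm keeps its last pose, push and grip.
It also fails if it takes over 72 s, if anything falls off the work surface, if the arm or the gripper's body presses on something with over 40 N, if the wrist force passes 120 N, or if a joint passes its speed limit or range.

## Robot

A 7-joint arm with a two-finger parallel gripper is mounted at the origin on a cart in front of the work surface, level with it; the furniture and walls round the work are solid. World frame = base frame: x ahead of the robot, y to its left, z up, the work surface at z = 0. Lengths are in m, angles in rad, forces in N, time in s.
With the tool pointing down it reaches from about 0.425 to 0.925 m from the base axis. Payload 6.8 kg.
Tool frame: the origin (TCP) lies midway between the tips of the shut fingers; the grasp point (between the pads) lies 19 mm behind it; z points along the fingers, y is the direction in which the jaws open and shut (so a half turn about z gives the same grasp; the last joint's range is limited). The gripper opens to 85 mm and grips with 20 to 120 N. Pads are 22 mm wide; open, the fingers measure 114 mm over their backs; the gripper's body (76 mm by 85 mm) begins 54 mm behind the grasp point. The pads swing forward as they close: fully open they stand 13 mm farther back than shut.
Start: joints at [1.122, 0.477, 0.022, 1.555, -0.011, 1.109, -0.083], TCP at [0.226, -0.636, 0.231] pointing down, gripper open.
Joint ranges: [-2.96, 2.96], [-0.34, 2.1], [-1.41, 1.46], [0.24, 2.44], [-1.37, 4.51], [0.17, 1.92], [-2.96, 2.96]. Speed limits (rad/s): [2.39, 2.39, 3.14, 3.14, 3.14, 3.14, 3.14].

## Interface

Orientations are given as a rotation vector (axis times angle).
In Python, from bench import r gives the robot as it stands. The module is installed in compiled form; this text tells all that it offers.
- The arm moves only by the tool apply_moves, never from a script. Its argument "plan" is a list that holds one entry, the list of rows, each a list of 7 numbers: the turn, a rotation vector about the tool's x, y, z scaled (see below), then the shift along the tool's x, y, z scaled (see below), then the closure, from -1 (fully open) to 1 (shut). In form: [[[wx, wy, wz, tx, ty, tz, grip], ...]]. A call has 1 to 12 rows; each row is the pose to reach, as a shift and turn from the pose commanded when the call began, along the tool's axes at that moment, turning the shorter way round; what a row does not reach only later rows make up. The controller multiplies each number of a shift by 0.4 m and each number of a turn by 180 degrees. A row lasts 1/12 s, in which the tool goes at most 41.7 mm and 7.16 degrees, less where a joint would pass 70% of its speed; a pose out of reach is approached as far as the arm can. A call with a number of a shift or a turn outside -1 to 1 is refused whole. A call with a gripper value outside its range is refused whole. The fingers move at their own pace and stop on an object; "force" is the grip in N (left out, the last holds). Time passes only in rows, so rows that repeat a pose let the fingers close. It gives the time, the measured TCP pose, the force and the opening at its end, in the units of the state.
- r.get_obs(): the state, without advancing time (a new reading comes with each control period).
- r.grab_frame(name): name is "scene" or "top"; returns a dict with "pixels" (480x640x3 uint8, blue, green, red), "fx", "fy", "cx", "cy" (pixels), "pose" (4x4, takes a point from camera to world coordinates). Camera axes: x right, y up, looking along -z (the intrinsics and any distortion apply to the point x, -y, -z); pixel columns grow to the right and rows downward; lengths in m; the calibration is good to about 2 mm. A picture is of the moment at which its call begins. There is no depth.
- r.hand_in(): hands the job in, once; it reports no verdict.
The state is a dict: "clock": time; "joints": joint angles; "qvel": joint speeds; "tau": joint torques, N m; "tcp_pos": TCP position; "orientation": TCP orientation; "contact_force": force on the tool from outside, world axes, zero at the start; "moment": the same for the moment, N m; "grip_width": finger opening in m.
Only numpy, scipy, OpenCV 4.12 (cv2) and the standard library are available. Lean on these libraries where they do the work, as an engineer would, in place of code of your own. Each camera call takes 0.05 s, during which the arm holds its last target. There are 200 camera calls.

## Working session

There is one attempt and no reset: what is moved stays moved. The work goes in short steps, Python scripts to look and compute and a tool call to move; the robot and the scene stay as the last step left them, time stands still between calls to the robot, and variables do not carry over. Pictures are saved under pics/ and viewed, on a budget of 10 in all, crops included, one or two more only if the job needs it, and the job is handed in when it is done.

Besides the shell and the picture viewer there is one more tool, called as name([rows], argument=value, ...), one row to a line, values as JSON. apply_moves: Moves the arm, as the interface text tells. Its arguments: {"type":"object","properties":{"plan":{"type":"array","items":{"type":"array","items":{"type":"array","items":{"type":"number","minimum":-1,"maximum":1}}}},"force":{"type":"number"}},"required":["plan"]}

```bash
mkdir -p pics && cat > h.py <<'E'
import numpy as np, cv2
from scipy.spatial.transform import Rotation as R
from bench import r
def grab(name,fn=None):
    f=r.grab_frame(name); f["img"]=np.ascontiguousarray(f["pixels"])
    if fn: cv2.imwrite("pics/"+fn,f["img"])
    return f
def ray(f,u,v):
    d=np.array([(u-f["cx"])/f["fx"],-(v-f["cy"])/f["fy"],-1.0]); T=np.array(f["pose"])
    return T[:3,3],T[:3,:3]@d
def onplane(f,u,v,z):
    o,d=ray(f,u,v); return o+d*(z-o[2])/d[2]
def proj(f,p):
    T=np.array(f["pose"]); c=T[:3,:3].T@(np.asarray(p)-T[:3,3])
    return f["cx"]+f["fx"]*c[0]/-c[2], f["cy"]-f["fy"]*c[1]/-c[2]
def state():
    o=r.get_obs(); Rm=R.from_rotvec(o["orientation"]).as_matrix()
    return o,np.array(o["tcp_pos"]),Rm
E
python3 - <<'E'
from h import *
np.set_printoptions(precision=4,suppress=True)
for n in("scene","top"):
    f=grab(n,n+"1.png"); print(n,[f[k] for k in("fx","fy","cx","cy")],f.keys()); print(np.array(f["pose"]))
o,p,M=state(); print(o); print(M)
E
```

```text
scene [467.94648815766476, 467.94648815766476, 321.3981811937397, 234.93810041179933] dict_keys(['pixels', 'fx', 'fy', 'cx', 'cy', 'pose', 'img'])
[[-0.6271  0.3077 -0.7156 -0.0886]
 [-0.7788 -0.2333  0.5822  0.5721]
 [ 0.0122  0.9225  0.3859  0.4295]
 [ 0.      0.      0.      1.    ]]
top [467.1335287859328, 467.1335287859328, 316.9727170968054, 241.9037837042076] dict_keys(['pixels', 'fx', 'fy', 'cx', 'cy', 'pose', 'img'])
[[ 0.0114  0.9819 -0.1891  0.3205]
 [-0.9999  0.0114 -0.0007  0.0475]
 [ 0.0015  0.1891  0.982   1.1741]
 [ 0.      0.      0.      1.    ]]
{'clock': 0.1, 'joints': array([ 1.1219,  0.4778,  0.0223,  1.5564, -0.0115,  1.1093, -0.0831]), 'qvel': array([ 0.0021, -0.0003,  0.0009, -0.0018,  0.0014, -0.    , -0.0001]), 'tau': array([  0.0062, -59.7753,   1.6146, -28.1952,   0.0129,   0.005 ,
         0.    ]), 'tcp_pos': array([ 0.2254, -0.6357,  0.2304]), 'orientation': array([-3.0945, -0.5325,  0.0006]), 'contact_force': array([1.0781, 0.436 , 0.9092]), 'moment': array([-0.0171, -0.0054,  0.0485]), 'grip_width': 0.08538637435105163}
[[ 0.9425  0.3343 -0.0007]
 [ 0.3343 -0.9425  0.0016]
 [-0.0001 -0.0017 -1.    ]]
```

View pics/top1.png

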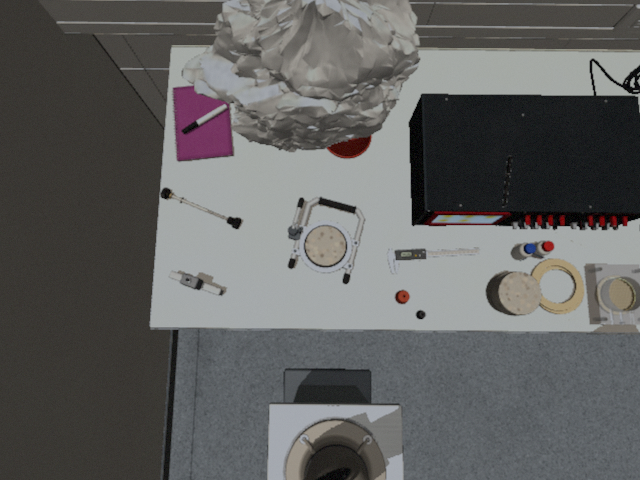

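View pics/scene1.png

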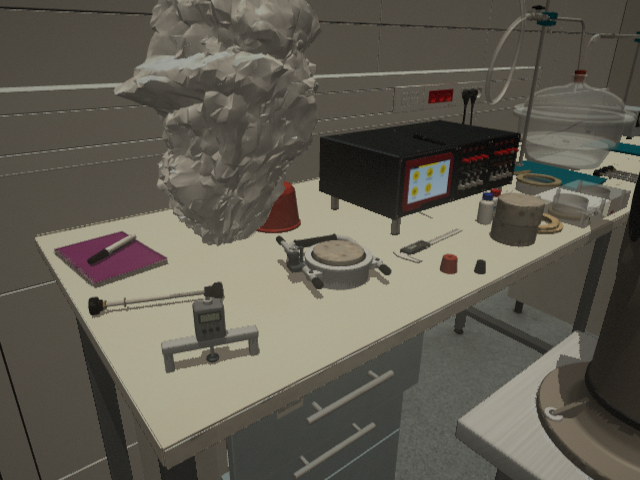

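The top view shows the holder hub near (326,247), handle (337,205), feet (292,264) and (346,279), kickstand on the left. The gauge is at (197,284), the rod at (200,208), the caliper at (430,253) and the bung at (403,297). The scene view agrees, and a large crumpled object hangs behind the holder. Next I'll look at enlarged crops.

```bash
python3 - <<'E'
from h import *
f=cv2.imread("pics/top1.png"); g=cv2.imread("pics/scene1.png")
a=cv2.resize(f[180:310,150:380],None,fx=3.45,fy=3.45,interpolation=cv2.INTER_CUBIC)
a=cv2.convertScaleAbs(a,alpha=1.2); cv2.imwrite("pics/c1.png",a[:, :800])
b=cv2.resize(g[220:380,80:400],None,fx=2.5,fy=2.5,interpolation=cv2.INTER_CUBIC); cv2.imwrite("pics/c2.png",b)
E
```

```text
(no output)
```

View pics/c1.png

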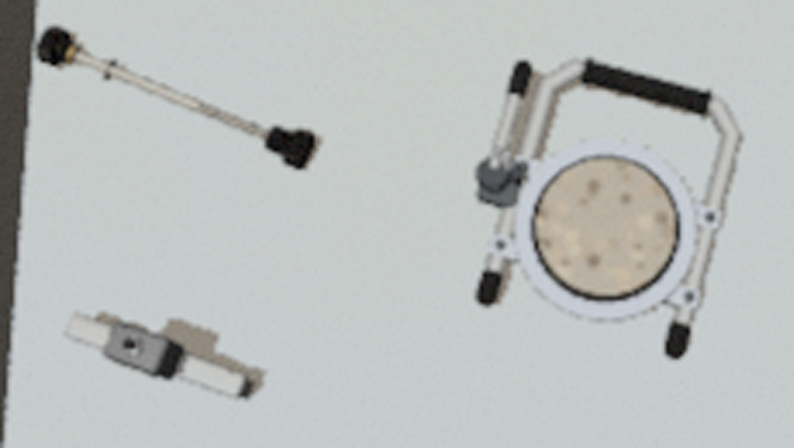

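View pics/c2.png

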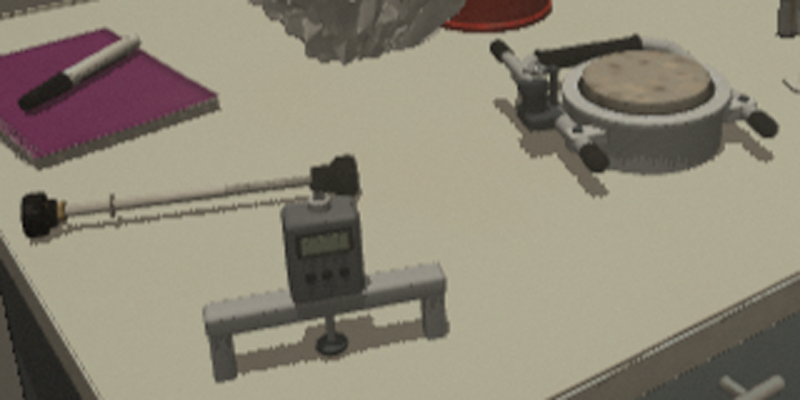

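```bash
python3 - <<'E'
from h import *
np.set_printoptions(precision=4,suppress=True)
f=grab("top"); s=grab("scene")
def blobs(f,m,roi,mn,zs=(0.027,)):
    k=np.zeros(m.shape,np.uint8); x0,y0,x1,y1=roi; k[y0:y1,x0:x1]=m[y0:y1,x0:x1]
    n,l,st,c=cv2.connectedComponentsWithStats(k)
    for i in range(1,n):
        if st[i,4]>=mn:
            ys,xs=np.where(l==i); (c0,sz,an)=cv2.minAreaRect(np.c_[xs,ys].astype(np.float32))
            print(st[i,4],c[i].round(2),"rect",np.round(c0,1),np.round(sz,1),round(an,1),[onplane(f,*c[i],z).round(4) for z in zs])
I=f["img"]; g=I.max(2)
print("dark");blobs(f,((g<75)*255).astype(np.uint8),(270,190,375,300),8,(0.027,0.054))
hsv=cv2.cvtColor(I,cv2.COLOR_BGR2HSV)
print("disc");d=((hsv[...,1]>32)&(hsv[...,0]<30)&(g>110)).astype(np.uint8)*255
blobs(f,cv2.medianBlur(d,5),(290,215,365,285),200,(0.055,))
print("gauge px")
print("bg",I[240,250],"beam",I[281:296:3,172:224:4].max(2))
bl=((I[...,0].astype(int)-I[...,2])).clip(-99,99)
E
```

```text
dark
45 [300.49 202.29] rect [300.4 202.2] [4.9 9. ] 14.0 [array([0.6435, 0.0914, 0.027 ]), array([0.6359, 0.0904, 0.054 ])]
224 [336.68 205.12] rect [336.5 205.1] [37.4  5.9] 14.9 [array([ 0.6371, -0.0006,  0.027 ]), array([0.6296, 0.0005, 0.054 ])]
66 [294.85 231.65] rect [294.8 231.8] [12.1  8.6] 5.7 [array([0.567 , 0.1042, 0.027 ]), array([0.5612, 0.1029, 0.054 ])]
59 [323.1  261.19] rect [323.8 259.2] [39.3 14.4] 5.9 [array([0.4929, 0.0326, 0.027 ]), array([0.4888, 0.033 , 0.054 ])]
48 [291.54 262.85] rect [291.5 263. ] [5.3 9. ] 14.0 [array([0.4878, 0.1108, 0.027 ]), array([0.4838, 0.1093, 0.054 ])]
55 [345.82 278.09] rect [345.8 278.2] [5.6 9.7] 14.0 [array([ 0.4514, -0.0237,  0.027 ]), array([ 0.4483, -0.0221,  0.054 ])]
disc
772 [323.84 246.62] rect [324.3 245.6] [37.4 37.3] 39.3 [array([0.5245, 0.0315, 0.055 ])]
gauge px
bg [166 167 163] beam [[170 171 116 116 131 118 110  31 118 121 148 170 170]
 [170 170 165  78 116 122  71  28 142 136 115 121 169]
 [169 171 170 169 150  82  28  41 167 167 166 121 116]
 [170 170 168 170 171 169 165 161 152 165 167 168 120]
 [170 170 170 169 169 171 170 169 171 170 151 166  52]]
```

The crops show the handle and gauge beam parallel, with the gauge display facing the robot. The top crop has the grip at (648,87), the feet at (490,288) and (678,340), and the gauge body at (140,348). Next I'll refine the gauge and hub and locate the hanging object.

```bash
python3 - <<'E'
from h import *
np.set_printoptions(precision=4,suppress=True)
f=grab("top"); s=grab("scene")
def crop(f,x0,y0,x1,y1,k):
    return cv2.resize(f["img"][y0:y1,x0:x1],None,fx=k,fy=k,interpolation=cv2.INTER_NEAREST)
A=crop(f,162,262,228,302,6); B=crop(f,282,192,370,292,4)[:400,:352]
C=crop(s,155,290,265,374,4)[:336,:440]; 
im=np.zeros((600,800,3),np.uint8); im[:240,:396]=A; im[:400,400:752]=B[:400]; im[250:586,:396]=C[:336,:396]
cv2.imwrite("pics/c3.png",im)
# hanging object: candidate depth along scene ray, reproject to top
o,d=ray(s,225,240)
for t in np.arange(.6,1.6,.1): p=o+d*t; print(round(t,1),p,np.round(proj(f,p),0))
for z in(0,.1,.2,.3,.4,.5): print(z,onplane(f,310,149,z),np.round(proj(s,onplane(f,310,149,z))))
# hub: dark gap ring in the top view, ellipse fit
I=f["img"]; hsv=cv2.cvtColor(I,cv2.COLOR_BGR2HSV)
b=(I[...,0].astype(int)-I[...,2])
print("b-r flange",b[247,300:360:2]," bg",b[240,250:254], I[247,300:304])
m=((b>6)&(I.max(2)>150)).astype(np.uint8)*255
k=np.zeros_like(m);k[210:290,290:370]=m[210:290,290:370]
cs,_=cv2.findContours(k,cv2.RETR_CCOMP,cv2.CHAIN_APPROX_NONE)
for c in cs:
    if len(c)>40:
        e=cv2.fitEllipse(c); print("ell",np.round(e[0],2),np.round(e[1],2),len(c),onplane(f,*e[0],.046),onplane(f,*e[0],.055))
E
```

```text
0.6 [0.4162 0.3205 0.1904] [187. 284.]
0.7 [0.5004 0.2786 0.1506] [213. 248.]
0.8 [0.5845 0.2366 0.1107] [237. 216.]
0.9 [0.6687 0.1947 0.0709] [258. 187.]
1.0 [0.7528 0.1528 0.0311] [277. 161.]
1.1 [ 0.837   0.1108 -0.0088] [295. 136.]
1.2 [ 0.9211  0.0689 -0.0486] [311. 114.]
1.3 [ 1.0052  0.027  -0.0885] [326.  94.]
1.4 [ 1.0894 -0.0149 -0.1283] [340.  75.]
1.5 [ 1.1735 -0.0569 -0.1681] [352.  58.]
0 [0.7982 0.0698 0.    ] [249. 238.]
0.1 [0.7575 0.0679 0.1   ] [257. 201.]
0.2 [0.7168 0.066  0.2   ] [266. 160.]
0.3 [0.6761 0.0641 0.3   ] [277. 112.]
0.4 [0.6354 0.0622 0.4   ] [289.  57.]
0.5 [0.5948 0.0603 0.5   ] [303.  -8.]
b-r flange [ 11  11   2 -19 -18 -23 -23 -25 -22 -18 -19 -19 -19 -18 -19 -18 -23 -22
 -22 -21 -19 -24 -24  -1  12  12   0  -1  -1   6]  bg [2 3 2 2] [[175 169 164]
 [175 168 165]
 [176 170 165]
 [149 143 140]]
ell [325.29 246.44] [51.02 55.58] 190 [0.5266 0.0278 0.046 ] [0.525 0.028 0.055]
ell [325.09 245.91] [44.29 45.21] 126 [0.528  0.0283 0.046 ] [0.5263 0.0285 0.055 ]
```

View pics/c3.png

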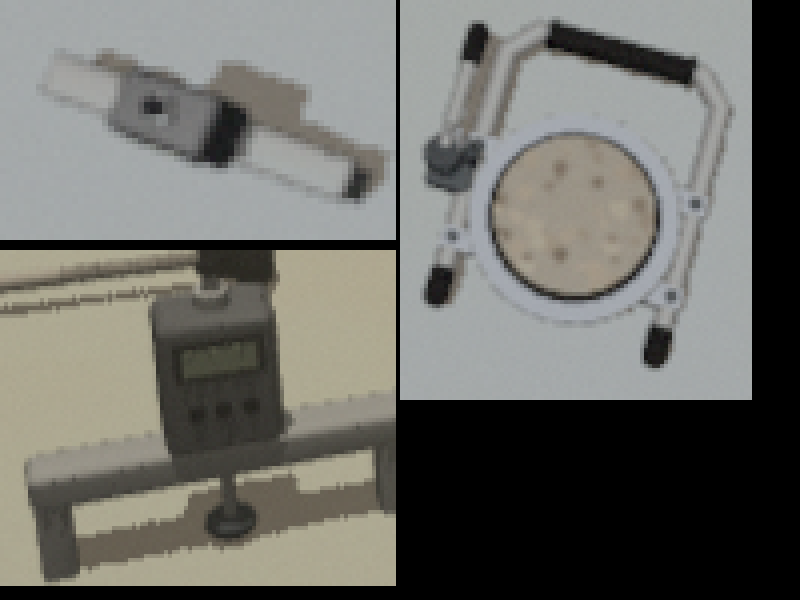

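The composite shows the gauge spindle at (153,105), beam ends at (43,75) and (352,175), and its sprung foot in the scene view at (231,520). The hub and bore are clean with the disc seated. The hanging object is roughly a 0.19 m radius round (0.86, 0.065), so I will lean the tool towards the robot near the handle.

```bash
python3 - <<'E'
from h import *
np.set_printoptions(precision=4,suppress=True)
f=grab("top"); s=grab("scene")
print("spindle",onplane(f,187.5,279.6,.112))
a=onplane(f,169.3,274.4,.044);b=onplane(f,220.7,291.2,.044);print(a,b,(a+b)/2,np.linalg.norm(a-b),np.degrees(np.arctan2(a[1]-b[1],a[0]-b[0])-np.pi/2))
print("foot",onplane(s,212.7,357.5,.004))
print("spindle scene",onplane(s,155+212/4,290+38/4,.112))
# grip in scene: dark blob
E
```

```text
spindle [0.4341 0.3424 0.112 ]
[0.4535 0.4063 0.044 ] [0.4142 0.2794 0.044 ] [0.4339 0.3428 0.044 ] 0.13284915125753483 -17.20212921216168
foot [0.4383 0.3424 0.004 ]
spindle scene [0.4189 0.3498 0.112 ]
```

```bash
cat >> h.py <<'E'
def tool(yaw,lean=0,la=None):
    """tool down, tool x at world yaw (deg); lean (deg): body leans back against direction la (deg)"""
    y=np.radians(yaw); x=np.array([np.cos(y),np.sin(y),0]); z=np.array([0,0,-1.]); M=np.c_[x,np.cross(z,x),z]
    if lean:
        a=np.radians(la); M=R.from_rotvec(np.radians(-lean)*np.array([-np.sin(a),np.cos(a),0])).as_matrix()@M
    return M
def rows(wps,p0=None,M0=None):
    o,p,M=state(); p=p if p0 is None else np.array(p0); M=M if M0 is None else M0
    for q,N in wps:
        print(np.round(np.r_[R.from_matrix(M.T@N).as_rotvec()/np.pi, M.T@(np.array(q)-p)/0.4],4).tolist())
E
python3 - <<'E'
from h import *
print(tool(0,20,0).round(2)[:,2])
T=tool(-17)
rows([([.42,-.35,.26],tool(5)),([.53,-.05,.26],tool(-17))])
E
```

```text
[ 0.34  0.   -0.94]
[-0.0001, 0.0, 0.0807, 0.6971, -0.5117, -0.0719]
[-0.0001, 0.0, 0.2029, 1.207, -1.1266, -0.0718]
```

apply_moves([
  [[0,0,0.02,0.17,-0.13,-0.07,-1],[0,0,0.04,0.35,-0.26,-0.07,-1],[0,0,0.08,0.697,-0.512,-0.072,-1],[0,0,0.08,0.697,-0.512,-0.072,-1],[0,0,0.08,0.697,-0.512,-0.072,-1],[0,0,0.08,0.697,-0.512,-0.072,-1],[0,0,0.08,0.697,-0.512,-0.072,-1],[0,0,0.08,0.697,-0.512,-0.072,-1],[0,0,0.08,0.697,-0.512,-0.072,-1]],
])

```text
clock: 1.15
tcp_pos: [0.4241, -0.3439, 0.2607]
orientation: [-3.136, -0.153, -0.004]
contact_force: [0.6, 0.4, 0.8]
grip_width: 0.0853
```

```bash
python3 - <<'E'
from h import *
o,p,M=state(); print(o["clock"],o["joints"].round(3),p,M[:,0])
rows([([.53,-.05,.26],tool(-17)),([.50,.2,.26],tool(-17)),([.434,.3425,.26],tool(-17))])
rows([([.50,.2,.26],tool(-17)),([.434,.3425,.20],tool(-17)),([.434,.3425,.053],tool(-17))],[.53,-.05,.26],tool(-17))
E
```

```text
1.15 [ 0.636  0.24  -0.079  1.828  0.018  1.073 -0.924] [ 0.42410375 -0.34387174  0.2607457 ] [0.99527019 0.09711025 0.00261807]
[-0.0007, -0.0007, 0.1254, 0.3348, -0.7055, 0.0039]
[-0.0007, -0.0007, 0.1254, 0.3209, -1.3348, 0.0048]
[-0.0007, -0.0007, 0.1254, 0.1913, -1.7054, 0.0051]
[0.0, 0.0, 0.0, -0.2545, -0.5758, 0.0]
[0.0, 0.0, 0.0, -0.5164, -0.8682, 0.15]
[0.0, 0.0, 0.0, -0.5164, -0.8682, 0.5175]
```

```bash
python3 - <<'E'
from h import *
rows([([.53,-.05,.26],tool(80)),([.53,-.05,.26],tool(85))])
rows([([.50,.2,.26],tool(163)),([.434,.3425,.20],tool(163))],[.53,-.05,.26],tool(80))
E
```

```text
[0.0001, -0.001, -0.4135, 0.3348, -0.7055, 0.0039]
[0.0002, -0.001, -0.4413, 0.3348, -0.7055, 0.0039]
[0.0, 0.0, -0.4611, 0.6025, -0.1824, 0.0]
[0.0, 0.0, -0.4611, 0.9247, -0.4067, 0.15]
```

apply_moves([
  [[0,0,-0.04,0.03,-0.07,0,-1],[0,0,-0.08,0.06,-0.13,0,-1],[0,0,-0.12,0.1,-0.2,0,-1],[0,0,-0.16,0.13,-0.27,0,-1],[0,0,-0.2,0.16,-0.34,0,-1],[0,0,-0.24,0.2,-0.42,0,-1],[0,0,-0.28,0.23,-0.49,0,-1],[0,0,-0.32,0.27,-0.56,0,-1],[0,0,-0.36,0.3,-0.63,0,-1],[0,0,-0.4,0.33,-0.7,0,-1],[0,0,-0.4135,0.335,-0.705,0,-1]],
])

```text
clock: 2.07
tcp_pos: [0.5296, -0.0502, 0.2607]
orientation: [-2.399, -2.027, -0.005]
contact_force: [-0.8, 0.5, 0.3]
grip_width: 0.0853
```

apply_moves([
  [[0,0,-0.04,0.1,-0.03,0,-1],[0,0,-0.08,0.2,-0.06,0,-1],[0,0,-0.12,0.3,-0.09,0,-1],[0,0,-0.16,0.4,-0.12,0,-1],[0,0,-0.2,0.5,-0.15,0,-1],[0,0,-0.24,0.6,-0.18,0,-1],[0,0,-0.28,0.68,-0.24,0.02,-1],[0,0,-0.32,0.76,-0.3,0.06,-1],[0,0,-0.36,0.84,-0.35,0.1,-1],[0,0,-0.4,0.92,-0.4,0.15,-1],[0,0,-0.461,0.925,-0.407,0.15,-1],[0,0,-0.461,0.925,-0.407,0.15,-1]],
])

```text
clock: 3.07
tcp_pos: [0.4322, 0.3392, 0.1991]
orientation: [-0.457, -3.106, -0.0]
contact_force: [0.7, -1.4, 0.5]
grip_width: 0.0853
```

```bash
python3 - <<'E'
from h import *
o,p,M=state(); print(o["clock"],o["joints"].round(3),p,M[:,0],o["contact_force"])
rows([([.434,.3425,.12],tool(163)),([.434,.3425,.053],tool(163))])
E
```

```text
3.0667 [-0.11   0.432 -0.847  1.847  0.372  1.031  0.171] [0.43220634 0.33918727 0.19914481] [-0.95763882  0.28796091  0.00253239] [ 0.70732335 -1.37511452  0.52054682]
[-0.0001, -0.0008, 0.0015, -0.0024, 0.0093, 0.1979]
[-0.0001, -0.0008, 0.0015, -0.0028, 0.0093, 0.3654]
```

apply_moves([
  [[0,0,0,0,0,0.1,-1],[0,0,0,0,0,0.18,-1],[0,0,0,0,0,0.2,-1],[0,0,0,0,0,0.2,-1]],
])

```text
clock: 3.4
tcp_pos: [0.434, 0.3348, 0.118]
orientation: [-0.476, -3.102, 0.006]
contact_force: [-0.0, -0.8, 0.2]
grip_width: 0.085
```

```bash
python3 - <<'E'
from h import *
f=grab("top"); s=grab("scene")
o,p,M=state(); print(p,M[:,0])
A=cv2.resize(f["img"][235:315,130:250],None,fx=4,fy=4,interpolation=cv2.INTER_CUBIC)
B=cv2.resize(s["img"][150:390,120:300],None,fx=1.75,fy=1.75,interpolation=cv2.INTER_CUBIC)
im=np.zeros((420,800,3),np.uint8); im[:320,:480]=A; im[:420,485:800]=B[:420,:315]; cv2.imwrite("pics/c4.png",im)
E
```

```text
[0.43564621 0.33691243 0.12127348] [-9.53888197e-01  3.00161854e-01 -4.12526504e-04]
```

View pics/c4.png

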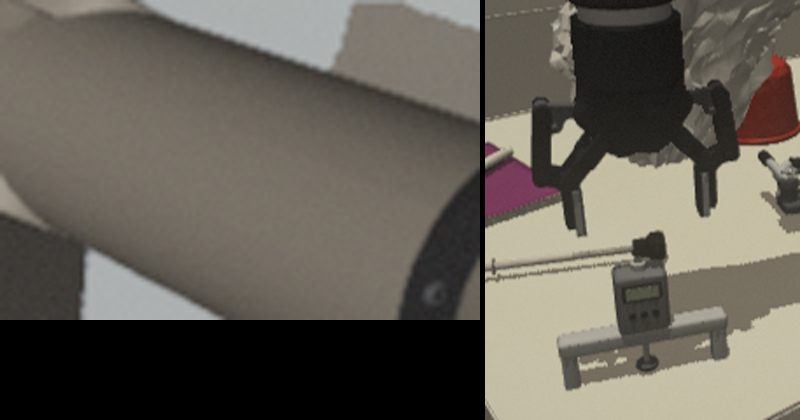

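The scene part shows the open fingers centred over the gauge body, tips at about (575,225) and (705,210) with the body at (642,300). The top view is blocked by the arm.

apply_moves([
  [[0,0,0,0.008,0.012,0.06,-1],[0,0,0,0.008,0.012,0.12,-1],[0,0,0,0.008,0.012,0.16,-1],[0,0,0,0.008,0.012,0.178,-1],[0,0,0,0.008,0.012,0.178,-1]],
], force=40)

```text
clock: 3.92
tcp_pos: [0.4339, 0.342, 0.0492]
orientation: [0.477, 3.105, 0.0]
contact_force: [0.2, -0.3, 0.4]
grip_width: 0.0854
```

apply_moves([
  [[0,0,0,0,0,0,0.3],[0,0,0,0,0,0,0.5],[0,0,0,0,0,0,0.6],[0,0,0,0,0,0,0.8],[0,0,0,0,0,0,1],[0,0,0,0,0,0,1],[0,0,0,0,0,0,1],[0,0,0,0,0,0,1]],
], force=40)

```text
clock: 4.58
tcp_pos: [0.4344, 0.3426, 0.0503]
orientation: [0.478, 3.103, 0.003]
contact_force: [0.5, -1.0, 7.1]
grip_width: 0.0395
```

```bash
python3 - <<'E'
from h import *
s=grab("scene"); o,p,M=state(); print(o["clock"],p,M[:,0],M[:,2],o["contact_force"],o["grip_width"])
rows([([.434,.3425,.20],tool(163))])
cv2.imwrite("pics/c5.png",cv2.resize(s["img"][180:400,110:310],None,fx=2.5,fy=2.5,interpolation=cv2.INTER_CUBIC))
E
```

```text
4.6333 [0.43442887 0.34264741 0.05034677] [-0.9537122   0.30071733 -0.00145553] [ 0.00201203  0.00154088 -0.99999679] [-0.84921059  0.63537233  6.01115172] 0.040036137336127264
[0.0007, 0.0005, -0.0028, 0.0004, 0.0001, -0.3741]
```

View pics/c5.png

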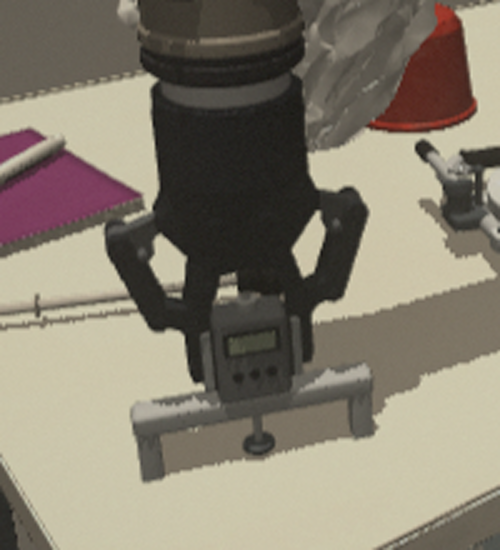

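The gauge is gripped by its body, square and upright, with the legs still on the bench. Lift and carry it to above the hub.

apply_moves([
  [[0,0,0,0,0,-0.05,1],[0,0,0,0,0,-0.12,1],[0,0,0,0,0,-0.2,1],[0,0,0,0,0,-0.28,1],[0,0,0,0,0,-0.35,1],[0,0,0,0,0,-0.375,1],[0,0,0,0,0,-0.375,1],[0,0,0,0,0,-0.375,1]],
])

```text
clock: 5.3
tcp_pos: [0.4334, 0.341, 0.1981]
orientation: [0.478, 3.105, -0.001]
contact_force: [-0.2, -0.1, -3.1]
grip_width: 0.0396
```

```bash
python3 - <<'E'
from h import *
o,p,M=state(); print(o["clock"],p,M[:,0],o["contact_force"],o["grip_width"])
T=tool(165)
rows([([.528,.0283,.20],T),([.528,.0283,.126],T)])
E
```

```text
5.3 [0.43344762 0.34104918 0.19814365] [-9.53770744e-01  3.00535013e-01 -2.71913701e-04] [-0.21435137 -0.13774857 -3.09020102] 0.03960378104776747
[-0.0003, 0.0001, -0.0138, -0.4604, -0.6747, -0.0039]
[-0.0003, 0.0001, -0.0138, -0.4604, -0.6745, 0.1811]
```

apply_moves([
  [[0,0,0,-0.03,-0.045,0,1],[0,0,0,-0.08,-0.11,0,1],[0,0,-0.005,-0.13,-0.19,0,1],[0,0,-0.01,-0.18,-0.27,0,1],[0,0,-0.014,-0.24,-0.35,0,1],[0,0,-0.014,-0.3,-0.43,0,1],[0,0,-0.014,-0.35,-0.51,0,1],[0,0,-0.014,-0.4,-0.585,0,1],[0,0,-0.014,-0.44,-0.65,0.03,1],[0,0,-0.014,-0.46,-0.674,0.1,1],[0,0,-0.014,-0.46,-0.674,0.16,1],[0,0,-0.014,-0.46,-0.674,0.18,1]],
])

```text
clock: 6.3
tcp_pos: [0.5245, 0.0269, 0.1214]
orientation: [-0.411, -3.105, 0.003]
contact_force: [-1.2, 0.1, -3.4]
grip_width: 0.0398
```

apply_moves([
  [[0,0,0,0,0,0,1],[0,0,0,0,0,0,1],[0,0,0,0,0,0,1]],
])

```text
clock: 6.55
tcp_pos: [0.5286, 0.0307, 0.1277]
orientation: [0.406, 3.114, 0.001]
contact_force: [0.2, -0.6, -2.7]
grip_width: 0.0396
```

```bash
python3 - <<'E'
from h import *
s=grab("scene");f=grab("top"); o,p,M=state(); print(o["clock"],p,M[:,0],o["contact_force"],o["grip_width"])
im=np.zeros((600,800,3),np.uint8)
B=cv2.resize(s["img"][170:310,250:420],None,fx=4.2,fy=4.2,interpolation=cv2.INTER_CUBIC); im[:588,:714]=B[:588,:714]
im[400:600,560:800]=f["img"][150:350,200:440]
cv2.imwrite("pics/c6.png",im)
E
```

```text
6.65 [0.52895764 0.03030391 0.12815992] [-0.96649183  0.25668854 -0.00212972] [-0.08966576  0.33315388 -2.79990484] 0.039630110428371605
```

View pics/c6.png

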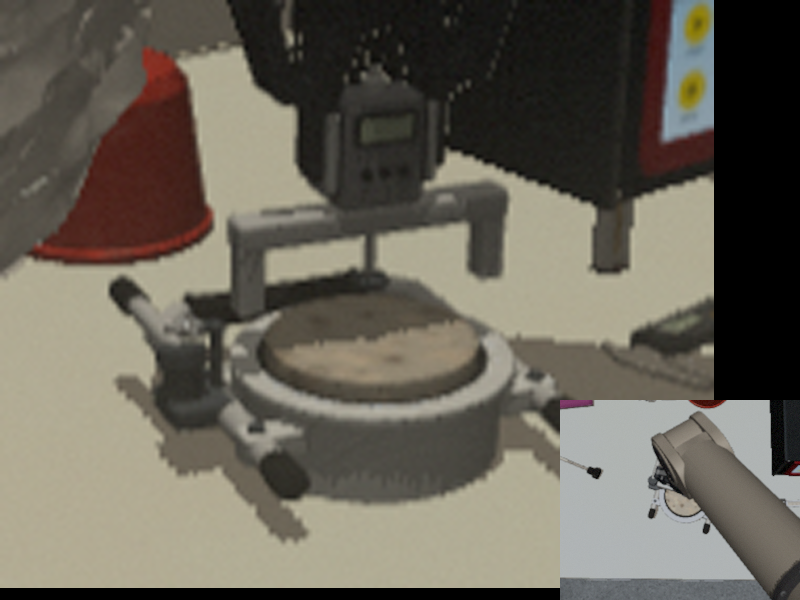

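The gauge hangs level over the hub. In the crop the left leg bottom is at (250,312), the right leg bottom at (487,275), and the flange's left and right edges at (230,355) and (517,360). I'll compare these in the same camera.

```bash
python3 - <<'E'
from h import *
np.set_printoptions(precision=4,suppress=True)
s=grab("scene"); c=lambda x,y:(250+x/4.2,170+y/4.2); z=.078
L=onplane(s,*c(238,308),z),onplane(s,*c(262,314),z); Rr=onplane(s,*c(476,275),z),onplane(s,*c(503,276),z)
l=(L[0]+L[1])/2; q=(Rr[0]+Rr[1])/2; print("legs",l,q,"mid",(l+q)/2,np.linalg.norm(l-q),"yaw",np.degrees(np.arctan2((l-q)[0]*-1,(l-q)[1])))
print("gauge foot",onplane(s,*c(372,278),z+.004))
a=-15*np.pi/180; O=np.array([.528,.0283,0])
t=np.linspace(0,2*np.pi,361)
def cr(p): u=proj(s,p); return np.round([(u[0]-250)*4.2,(u[1]-170)*4.2],0)
C=np.array([cr(O+[.066*np.cos(x),.066*np.sin(x),.046]) for x in t]); print("pred flange minx,maxx,maxy",C[:,0].min(),C[:,0].max(),C[:,1].max(),C[C[:,0].argmin()],C[C[:,0].argmax()],C[C[:,1].argmax()])
C=np.array([cr(O+[.050*np.cos(x),.050*np.sin(x),.055]) for x in t]); print("pred disc",C[C[:,0].argmin()],C[C[:,0].argmax()],C[C[:,1].argmin()],C[C[:,1].argmax()])
# measured disc/legs silhouettes
g=np.array([.52896,.0303,.0778]); ax=np.array([.9665,-.2567,0]); ay=np.array([.2567,.9665,0])
for sy in(1,-1): print("pred leg",[cr(g+ax*dx+ay*(sy*.059+dy)).tolist() for dx in(-.007,.007) for dy in(-.006,.006)])
# disc mask
I=s["img"]; h=cv2.cvtColor(I,cv2.COLOR_BGR2HSV); print(h[250,340],h[255,345],h[262,340],h[280,300])
E
```

```text
legs [0.5423 0.0869 0.078 ] [ 0.5074 -0.0262  0.078 ] mid [0.5248 0.0304 0.078 ] 0.11832190434161292 yaw -17.14126316003094
gauge foot [0.531  0.0255 0.082 ]
pred flange minx,maxx,maxy 226.0 513.0 418.0 [226. 351.] [513. 367.] [353. 418.]
pred disc [261. 332.] [479. 346.] [385. 293.] [358. 383.]
pred leg [[265.0, 314.0], [240.0, 318.0], [253.0, 302.0], [228.0, 307.0]]
pred leg [[499.0, 275.0], [477.0, 279.0], [485.0, 264.0], [462.0, 268.0]]
[ 20  52 123] [ 18  61 126] [21 51 80] [ 20  50 107]
```

```bash
python3 - <<'E'
from h import *
s=grab("scene"); g=s["img"].astype(int)
for y in(252,254,256,258,260): print(y,"L",g[y,298:314].mean(1).round().astype(int),"R",g[y,362:380].mean(1).round().astype(int), "br R",(g[y,362:380,2]-g[y,362:380,0]))
for y in(248,250,252): print(y,"legL?",g[y-10,300:316].mean(1).round().astype(int),"legR",g[y-20,358:376].mean(1).round().astype(int))
E
```

```text
252 L [ 68 118  42  45  55 108 133 139 144 137  95  94  94  62  39  53] R [118 109  70 135 164 164 158 158 155 112  98  99  97  98  98  97  96  98] br R [29 26  8 14 11 10 17 17 18 20 21 21 21 21 22 21 20 21]
254 L [ 50  64  44  46  50  78  87 129 129 100 128  95  91  42  40  55] R [112  61  41  63 143 160 159 159 160 155 112  96  97  97  97  96  97  97] br R [32 16 10  8 15 20 17 17 16 17 19 20 21 20 20 22 22 20]
256 L [ 54  99  44  46  55 111 122 124  95  93  95  96  92  78  39  48] R [ 65  55  46  63 148 162 165 162 163 159 126 139 118  99  97  98  96  99] br R [17 12  9  9 15 16 14 16 16 17 13 18 18 19 21 22 21 21]
258 L [ 55  56  45  46  59 128 144  82 139  94  95  94  94  99 124  75] R [ 58  49  54 112 165 163 162 164 162 151 111 128 150 132  75  76  80  95] br R [13 12  9 12 15 18 18 18 17 15 14 14 18 14  7  8  9 17]
260 L [ 47  61  46  48  55 108 140  77  73 109 144 159 163 160 163 161] R [ 55 107 149 163 160 159 161 159 138  90 119 161 159 129 102  82  86 139] br R [ 8 12 15 17 17 18 17 16 16 11 14 17 16 14 10  9 10 13]
248 legL? [166 165 164 163 142  61  61  72  75  78  76  75  72  53  39  41] legR [163 164 162 130  55  56  58  63  65  62  66  88 163 163 163 165 164 164]
250 legL? [71 53 40 42 42 64 63 72 77 75 74 72 71 42 36 39] legR [166 166 159 114  57  53  59  66  65  63  64  89 165 165 165 164 165 165]
252 legL? [39 40 41 40 44 55 63 70 76 76 74 73 69 39 36 37] legR [164 165 160 103  57  56  62  67  64  64  66 104 165 164 166 165 164 164]
```

apply_moves([
  [[0,0,0,0,-0.002,0,1],[0,0,0,0,-0.002,0.02,1],[0,0,0,0,-0.002,0.04,1],[0,0,0,0,-0.002,0.055,1],[0,0,0,0,-0.002,0.065,1],[0,0,0,0,-0.002,0.07,1],[0,0,0,0,-0.002,0.074,1],[0,0,0,0,-0.002,0.077,1],[0,0,0,0,-0.002,0.078,1],[0,0,0,0,-0.002,0.078,1]],
])

```text
clock: 7.58
tcp_pos: [0.5279, 0.0286, 0.0965]
orientation: [-0.408, -3.115, 0.001]
contact_force: [-5.1, -2.1, 5.8]
grip_width: 0.0399
```

```bash
python3 - <<'E'
from h import *
s=grab("scene"); o,p,M=state(); print(o["clock"],p,M[:,0],M[:,2],o["contact_force"],o["moment"],o["grip_width"])
cv2.imwrite("pics/c7.png",cv2.resize(s["img"][170:310,250:420],None,fx=4.2,fy=4.2,interpolation=cv2.INTER_CUBIC))
E
```

```text
7.6333 [0.52785503 0.0285263  0.0964397 ] [-9.66220018e-01  2.57718593e-01 -5.99996511e-05] [-1.70175516e-04 -8.70820436e-04 -9.99999606e-01] [-2.92897912 -2.68685992  6.02268139] [-0.03483425  0.91022007  0.14861673] 0.0393397305812842
```

View pics/c7.png

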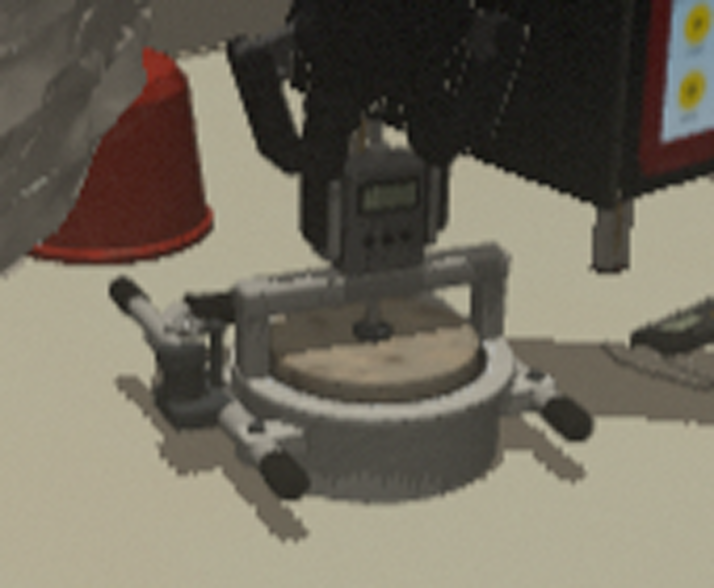

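The picture shows both legs on the flange, left at about (252,375) and right at about (487,335), with the foot on the disc at (373,330). Leg height works out at 46 mm. I'll let go so the gauge seats freely and reads, then grip it again.

apply_moves([
  [[0,0,0,0,0,0,0.0],[0,0,0,0,0,0,-0.3],[0,0,0,0,0,0,-0.3],[0,0,0,0,0,0,-0.3],[0,0,0,0,0,0,-0.3],[0,0,0,0,0,0,-0.3],[0,0,0,0,0,0,-0.3],[0,0,0,0,0,0,-0.3],[0,0,0,0,0,0,-0.3],[0,0,0,0,0,0,-0.3],[0,0,0,0,0,0,-0.3],[0,0,0,0,0,0,-0.3]],
])

```text
clock: 8.63
tcp_pos: [0.528, 0.0286, 0.0957]
orientation: [0.409, 3.115, -0.0]
contact_force: [1.0, 0.0, 0.4]
grip_width: 0.0558
```

```bash
python3 - <<'E'
from h import *
s=grab("scene"); o,p,M=state(); print(o["clock"],p,o["contact_force"],o["grip_width"])
a=cv2.imread("pics/c7.png"); b=cv2.resize(s["img"][170:310,250:420],None,fx=4.2,fy=4.2,interpolation=cv2.INTER_CUBIC); cv2.imwrite("pics/c8.png",b)
for n,(x0,y0,x1,y1) in dict(display=(350,180,430,215),legR=(455,240,520,350),legL=(225,280,280,390),discfront=(330,360,420,400)).items():
    A=np.float32(cv2.cvtColor(a[y0:y1,x0:x1],6)); B=cv2.cvtColor(b[y0-15:y1+15,x0-15:x1+15],6).astype(np.float32)
    r_=cv2.matchTemplate(B,A,cv2.TM_CCOEFF_NORMED); _,v,_,l=cv2.minMaxLoc(r_); print(n,v,np.array(l)-15,"crop px")
E
```

```text
8.6833 [0.52796689 0.02859395 0.09569748] [-0.97864814 -0.10573252  0.62872505] 0.055621770068318144
display 0.9405404925346375 [0 1] crop px
legR 0.9951769709587097 [0 0] crop px
legL 0.9919402003288269 [0 0] crop px
discfront 0.9987832307815552 [0 0] crop px
```

apply_moves([
  [[0,0,0,0,0,0,-0.3],[0,0,0,0,0,0,-0.3],[0,0,0,0,0,0,-0.3],[0,0,0,0,0,0,-0.3],[0,0,0,0,0,0,-0.3],[0,0,0,0,0,0,0.1],[0,0,0,0,0,0,0.5],[0,0,0,0,0,0,1],[0,0,0,0,0,0,1],[0,0,0,0,0,0,1],[0,0,0,0,0,0,1],[0,0,0,0,0,0,1]],
])

```text
clock: 9.68
tcp_pos: [0.5281, 0.0285, 0.0959]
orientation: [0.409, 3.115, -0.0]
contact_force: [-0.2, -0.7, 4.1]
grip_width: 0.04
```

apply_moves([
  [[0,0,0,0,0,-0.02,1],[0,0,0,0,0,-0.05,1],[0,0,0,0,0,-0.1,1],[0,0,0,0,0,-0.16,1],[0,0,0,0,0,-0.22,1],[0,0,0,0,0,-0.26,1],[0,0,0,0,0,-0.26,1],[0,0,0,0,0,-0.26,1]],
])

```text
clock: 10.35
tcp_pos: [0.5282, 0.0286, 0.2005]
orientation: [0.408, 3.113, -0.0]
contact_force: [-1.2, 0.3, -2.9]
grip_width: 0.0402
```

```bash
python3 - <<'E'
from h import *
o,p,M=state(); print(o["clock"],p,o["contact_force"],o["grip_width"],M[:,2])
T=tool(163)
rows([([.434,.3425,.20],T),([.434,.3425,.08],T),([.434,.3425,.0506],T)])
E
```

```text
10.35 [0.52817737 0.02864617 0.20045605] [-1.19707699  0.29362016 -2.90103734] 0.04015765642761766 [ 1.71481246e-03 -2.88896894e-04 -9.99998488e-01]
[0.0001, 0.0006, 0.0114, 0.4299, 0.6974, 0.0005]
[0.0001, 0.0006, 0.0114, 0.4304, 0.6973, 0.3005]
[0.0001, 0.0006, 0.0114, 0.4305, 0.6973, 0.374]
```

apply_moves([
  [[0,0,0,0.03,0.045,0,1],[0,0,0,0.08,0.12,0,1],[0,0,0.005,0.13,0.2,0,1],[0,0,0.01,0.18,0.28,0,1],[0,0,0.011,0.23,0.36,0,1],[0,0,0.011,0.28,0.44,0,1],[0,0,0.011,0.33,0.52,0,1],[0,0,0.011,0.38,0.6,0,1],[0,0,0.011,0.42,0.67,0,1],[0,0,0.011,0.43,0.695,0.08,1],[0,0,0.011,0.43,0.697,0.18,1],[0,0,0.011,0.43,0.697,0.25,1]],
])

```text
clock: 11.35
tcp_pos: [0.4314, 0.3423, 0.0959]
orientation: [-0.457, -3.105, 0.004]
contact_force: [0.1, -1.0, -3.5]
grip_width: 0.0399
```

apply_moves([
  [[0,0,0,0,0,0.05,1],[0,0,0,0,0,0.08,1],[0,0,0,0,0,0.1,1],[0,0,0,0,0,0.115,1],[0,0,0,0,0,0.12,1],[0,0,0,0,0,0.122,1],[0,0,0,0,0,0.122,1]],
])

```text
clock: 11.93
tcp_pos: [0.4342, 0.3427, 0.0517]
orientation: [0.463, 3.106, 0.002]
contact_force: [-0.5, -0.3, -2.6]
grip_width: 0.0397
```

```bash
python3 - <<'E'
from h import *
o,p,M=state(); print(o["clock"],p,o["contact_force"],o["grip_width"],M[:,2])
E
```

```text
11.9333 [0.43423974 0.34273473 0.05170287] [-0.49356929 -0.303414   -2.62533334] 0.0396782049299834 [ 1.23288502e-03  8.88339432e-04 -9.99998845e-01]
```

Another 2 mm down, then release and rise.

apply_moves([
  [[0,0,0,0,0,0.003,1],[0,0,0,0,0,0.005,1],[0,0,0,0,0,0.005,1],[0,0,0,0,0,0.005,0.3],[0,0,0,0,0,0.005,0],[0,0,0,0,0,0.005,-0.3],[0,0,0,0,0,0.005,-0.6],[0,0,0,0,0,0.005,-1],[0,0,0,0,0,0.005,-1],[0,0,0,0,0,0.005,-1],[0,0,0,0,0,0.005,-1]],
])

```text
clock: 12.85
tcp_pos: [0.4336, 0.3423, 0.0488]
orientation: [-0.462, -3.107, 0.0]
contact_force: [1.1, -0.4, 0.4]
grip_width: 0.0856
```

apply_moves([
  [[0,0,0,0,0,-0.05,-1],[0,0,0,0,0,-0.1,-1],[0,0,0,0,0,-0.2,-1],[0,0,0,0,0,-0.3,-1],[0,0,0,0,0,-0.4,-1],[0,0,0,0,0,-0.45,-1],[0,0,0,0,0,-0.45,1]],
])

```text
clock: 13.43
tcp_pos: [0.4354, 0.3448, 0.2342]
orientation: [0.461, 3.101, 0.01]
contact_force: [1.1, 0.6, -0.1]
grip_width: 0.0754
```

```bash
python3 - <<'E'
from h import *
np.set_printoptions(precision=4,suppress=True)
s=grab("scene"); o,p,M=state(); print(o["clock"],p,o["joints"].round(2),o["contact_force"],o["grip_width"])
# gauge unmoved & upright vs first scene picture
a=cv2.imread("pics/scene1.png"); b=s["img"]
x0,y0,x1,y1=160,295,262,370
r_=cv2.matchTemplate(np.ascontiguousarray(b[y0-12:y1+12,x0-12:x1+12]),np.ascontiguousarray(a[y0:y1,x0:x1]),cv2.TM_CCOEFF_NORMED); _,v,_,l=cv2.minMaxLoc(r_); print("gauge match",v,np.array(l)-12)
x0,y0,x1,y1=275,230,395,290
r_=cv2.matchTemplate(np.ascontiguousarray(b[y0-12:y1+12,x0-12:x1+12]),np.ascontiguousarray(a[y0:y1,x0:x1]),cv2.TM_CCOEFF_NORMED); _,v,_,l=cv2.minMaxLoc(r_); print("holder match",v,np.array(l)-12)
a_=np.radians(-15); c,sn=np.cos(a_),np.sin(a_); O=np.array([.528,.0285])-.075*np.array([c,sn])
W=lambda x,y,z:np.array([O[0]+c*x-sn*y,O[1]+sn*x+c*y,z])
print("O",O,"grip",W(.188,0,.027))
for q in[(.14,.055),(.14,.09)]: print(q,W(*q,.043))
# tool yaw such that closed fingers: pads 22 wide along tool x, lean back 20 deg towards -holder x
T=tool(75,20,-15); print(T)
rows([(W(.14,.06,.20),T),(W(.14,.06,.043),T)])
E
```

```text
13.4833 [0.4347 0.3435 0.2314] [-0.09  0.4  -0.88  1.81  0.35  1.09  0.18] [ 0.7845 -0.0394 -0.7475] 0.06873961848389984
gauge match 0.844430148601532 [1 0]
holder match 0.9587483406066895 [0 0]
O [0.4556 0.0479] grip [ 0.6371 -0.0007  0.027 ]
(0.14, 0.055) [0.605  0.0648 0.043 ]
(0.14, 0.09) [0.6141 0.0986 0.043 ]
[[ 0.2588  0.9077  0.3304]
 [ 0.9659 -0.2432 -0.0885]
 [ 0.      0.342  -0.9397]]
[-0.0865, -0.0854, 0.4837, -0.6097, -0.5301, 0.0785]
[-0.0865, -0.0854, 0.4837, -0.6084, -0.5316, 0.471]
```

Gauge is back at its place (match within 1 px) and the holder unmoved. Now to the kickstand, with closed fingers leaned back.

```bash
cat >> h.py <<'E'
_a=np.radians(-15); _c,_s=np.cos(_a),np.sin(_a); O=np.array([.528,.0285])-.075*np.array([_c,_s])
def W(x,y,z): return np.array([O[0]+_c*x-_s*y,O[1]+_s*x+_c*y,z])
E
python3 - <<'E'
from h import *
T=tool(75,12,-15)
print("A"); rows([(W(.148,.058,.16),T)])
print("B"); rows([(W(.148,.058,.10),T),(W(.148,.058,.043),T)],W(.148,.058,.16),T)
print("C"); rows([(W(.09+.061*np.cos(b),.088+.061*np.sin(b),.043),T) for b in np.radians(np.linspace(-19,100,12))],W(.148,.058,.043),T)
E
```

```text
A
[-0.0512, -0.0513, 0.4872, -0.6295, -0.5348, 0.1786]
B
[0.0, 0.0, 0.0, -0.0, -0.0312, 0.1467]
[0.0, 0.0, 0.0, -0.0, -0.0608, 0.2861]
C
[0.0, 0.0, 0.0, 0.0254, -0.0008, -0.0002]
[0.0, 0.0, 0.0, 0.0533, 0.0058, 0.0012]
[0.0, 0.0, 0.0, 0.082, 0.0072, 0.0015]
[0.0, 0.0, 0.0, 0.1105, 0.0032, 0.0007]
[0.0, 0.0, 0.0, 0.1377, -0.0059, -0.0012]
[0.0, 0.0, 0.0, 0.1627, -0.0198, -0.0042]
[0.0, 0.0, 0.0, 0.1845, -0.038, -0.0081]
[0.0, 0.0, 0.0, 0.2025, -0.06, -0.0128]
[0.0, 0.0, 0.0, 0.2159, -0.0849, -0.018]
[0.0, 0.0, 0.0, 0.2244, -0.1117, -0.0238]
[0.0, 0.0, 0.0, 0.2275, -0.1397, -0.0297]
[0.0, 0.0, 0.0, 0.2252, -0.1677, -0.0357]
```

apply_moves([
  [[0,0,0.03,-0.05,-0.04,0,1],[0,0,0.07,-0.1,-0.09,0,1],[0,0,0.11,-0.16,-0.14,0,1],[0,0,0.15,-0.22,-0.19,0,1],[-0.02,-0.02,0.19,-0.28,-0.24,0,1],[-0.03,-0.03,0.23,-0.34,-0.29,0,1],[-0.04,-0.04,0.27,-0.4,-0.34,0,1],[-0.05,-0.05,0.31,-0.46,-0.39,0.03,1],[-0.05,-0.05,0.35,-0.52,-0.44,0.06,1],[-0.05,-0.05,0.39,-0.57,-0.48,0.1,1],[-0.05,-0.05,0.43,-0.61,-0.52,0.14,1],[-0.051,-0.051,0.487,-0.63,-0.535,0.17,1]],
])

```text
clock: 14.48
tcp_pos: [0.6119, 0.0593, 0.1574]
orientation: [2.266, 1.922, 0.175]
contact_force: [-0.4, 0.0, -0.2]
grip_width: 0.0
```

apply_moves([
  [[0,0,0,0,0,0,1],[0,0,0,0,0,0,1],[0,0,0,0,0,0,1],[0,0,0,0,0,0,1]],
])

```text
clock: 14.82
tcp_pos: [0.6123, 0.0658, 0.1615]
orientation: [2.251, 1.939, 0.185]
contact_force: [0.0, -0.1, 0.3]
grip_width: 0.0
```

```bash
python3 - <<'E'
from h import *
o,p,M=state(); print(o["clock"],p,o["joints"].round(2),o["grip_width"],M)
T=tool(75,12,-15)
rows([(W(.148,.058,.16),T),(W(.148,.058,.043),T)])
E
```

```text
14.8167 [0.61226598 0.06577205 0.16150407] [ 0.08  0.4  -0.42  1.9   0.4   0.73 -0.73] 1.3390109521092925e-05 [[ 0.14960872  0.96824803  0.20028225]
 [ 0.9886455  -0.14361483 -0.04421367]
 [-0.0140463   0.20462289 -0.97874009]]
[-0.0008, -0.003, 0.0357, 0.0002, 0.0023, 0.0043]
[-0.0008, -0.003, 0.0357, 0.0043, -0.0575, 0.2906]
```

apply_moves([
  [[0,0,0.0357,0.001,-0.01,0.05,1],[0,-0.003,0.0357,0.002,-0.025,0.12,1],[0,-0.003,0.0357,0.004,-0.04,0.2,1],[0,-0.003,0.0357,0.004,-0.052,0.26,1],[0,-0.003,0.0357,0.004,-0.0575,0.29,1],[0,-0.003,0.0357,0.004,-0.0575,0.29,1],[0,-0.003,0.0357,0.004,-0.0575,0.29,1]],
])

```text
clock: 15.4
tcp_pos: [0.6139, 0.0646, 0.0433]
orientation: [2.36, 1.805, 0.187]
contact_force: [0.3, -0.7, 0.9]
grip_width: -0.0005
```

```bash
python3 - <<'E'
from h import *
o,p,M=state(); print(o["clock"],p,W(.148,.058,.043),o["contact_force"]); 
T=tool(75,12,-15)
rows([(W(.148,.058,.043),T)])
E
```

```text
15.4 [0.61391147 0.06461937 0.04333588] [0.61352409 0.06562991 0.043     ] [ 0.28939523 -0.69115107  0.88182964]
[-0.0009, 0.0004, -0.0009, 0.0022, -0.0017, 0.0005]
```

apply_moves([
  [[0,0,0,0.027,-0.001,0,1],[0,0,0,0.055,0.005,0.001,1],[0,0,0,0.083,0.006,0.0015,1],[0,0,0,0.112,0.002,0.001,1],[0,0,0,0.139,-0.007,-0.001,1],[0,0,0,0.164,-0.021,-0.004,1],[0,0,0,0.186,-0.039,-0.008,1],[0,0,0,0.204,-0.061,-0.013,1],[0,0,0,0.217,-0.086,-0.018,1],[0,0,0,0.226,-0.113,-0.024,1],[0,0,0,0.229,-0.14,-0.03,1],[0,0,0,0.227,-0.169,-0.036,1]],
])

```text
clock: 16.4
tcp_pos: [0.5702, 0.1704, 0.0433]
orientation: [2.361, 1.804, 0.188]
contact_force: [1.3, -1.8, 2.7]
grip_width: -0.0002
```

```bash
python3 - <<'E'
from h import *
s=grab("scene");o,p,M=state(); print(o["clock"],p,o["contact_force"])
im=cv2.resize(s["img"][190:320,220:420],None,fx=4,fy=4,interpolation=cv2.INTER_CUBIC); cv2.imwrite("pics/c9.png",im)
E
```

```text
16.45 [0.56739361 0.17100553 0.04278759] [-2.77691112  0.31378542  2.03743207]
```

View pics/c9.png

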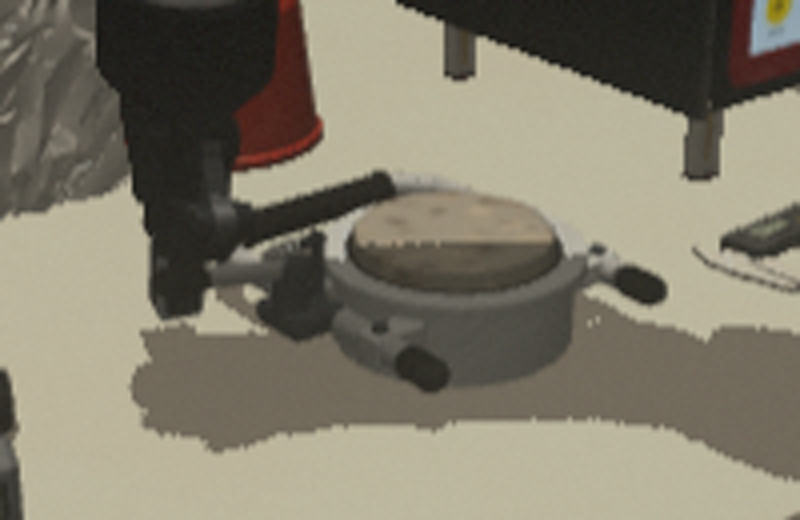

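The crop shows the finger at about (175,290) with the leg running from the pivot (300,270) to it, at about (210,270). I need to tell which side of the finger the leg is on, so I'll project leg positions at a few angles.

```bash
python3 - <<'E'
from h import *
s=grab("scene"); cr=lambda p:np.round([(proj(s,p)[0]-220)*4,(proj(s,p)[1]-190)*4]).tolist()
t=np.radians(12.5); ax=np.array([np.sin(t),0,np.cos(t)])
def leg(al,d):
    # level folded leg: rotate about leaning axis; z from given heights (71 @1.57, 87 @3.4)
    v=R.from_rotvec(ax*al).apply([d,0,0]); return W(.09+v[0],.088+v[1],.054+v[2])
print("check z",leg(1.57,.08)[2],leg(3.4,.08)[2])
for al in(0,.8,1.2,1.57,1.8,2.0,2.3,2.8,3.4): print(al,[cr(leg(al,d)) for d in(.02,.05,.08)])
print("tip",cr([.5674,.1710,.043]), "handle ends",cr(W(.188,.048,.03)),cr(W(.188,-.048,.03)),"feet",cr(W(.01,.07,.027)),cr(W(.01,-.07,.027)),"hub flange",cr(W(.075,0,.046)))
E
```

```text
check z 0.07089126878121726 0.08724819333370726
0 [[275.0, 243.0], [254.0, 219.0], [234.0, 197.0]]
0.8 [[252.0, 249.0], [195.0, 235.0], [140.0, 222.0]]
1.2 [[248.0, 253.0], [184.0, 245.0], [120.0, 237.0]]
1.57 [[250.0, 257.0], [188.0, 253.0], [125.0, 250.0]]
1.8 [[254.0, 258.0], [198.0, 257.0], [140.0, 256.0]]
2.0 [[259.0, 259.0], [211.0, 260.0], [160.0, 261.0]]
2.3 [[269.0, 260.0], [236.0, 262.0], [201.0, 264.0]]
2.8 [[289.0, 260.0], [289.0, 261.0], [288.0, 262.0]]
3.4 [[313.0, 256.0], [350.0, 251.0], [388.0, 246.0]]
tip [178.0, 314.0] handle ends [296.0, 215.0] [460.0, 188.0] feet [392.0, 378.0] [664.0, 323.0] hub flange [472.0, 257.0]
```

The handle and feet have shifted, so the push turned the holder instead of only the leg. Re-measuring its pose now, from the scene and (if visible) the top camera.

```bash
python3 - <<'E'
from h import *
np.set_printoptions(precision=4,suppress=True)
s=grab("scene");f=grab("top"); c=lambda x,y:(220+x/4,190+y/4)
g1=onplane(s,*c(247,228),.027);g2=onplane(s,*c(388,184),.027);fl=onplane(s,*c(424,368),.027);fr=onplane(s,*c(640,285),.027)
print("grip ends",g1,g2,np.linalg.norm(g1-g2),"mid",(g1+g2)/2,"yaw",np.degrees(np.arctan2(-(g1-g2)[0],(g1-g2)[1])))
print("feet",fl,fr,np.linalg.norm(fl-fr),"yaw",np.degrees(np.arctan2(-(fl-fr)[0],(fl-fr)[1])))
I=f["img"];g=I.max(2); k=np.zeros(g.shape,np.uint8); k[185:300,260:380]=(g[185:300,260:380]<75)*255
n,l,st,ce=cv2.connectedComponentsWithStats(k)
for i in range(1,n):
    if st[i,4]>=20: print(st[i],ce[i].round(1),onplane(f,*ce[i],.027))
h=cv2.cvtColor(s["img"],cv2.COLOR_BGR2HSV)
im=np.zeros((480,800,3),np.uint8); im[:400,:400]=cv2.resize(I[190:290,270:370],None,fx=4,fy=4); im[:480,400:]=cv2.resize(s["img"][225:273,255:295],(400,480),interpolation=cv2.INTER_NEAREST); cv2.imwrite("pics/c10.png",im)
E
```

```text
grip ends [0.6569 0.0721 0.027 ] [ 0.6588 -0.0236  0.027 ] 0.09566400217115494 mid [0.6578 0.0242 0.027 ] yaw 1.1570176824353424
feet [0.482  0.0957 0.027 ] [ 0.4831 -0.043   0.027 ] 0.1386702946882123 yaw 0.4821999782957009
[304 193  37   9 226] [322.1 196.7] [0.6588 0.0367 0.027 ]
[ 260  202   86   98 2207] [297.1 261.7] [0.4908 0.097  0.027 ]
[352 258   6  10  55] [354.5 262.4] [ 0.4906 -0.0454  0.027 ]
```

View pics/c10.png

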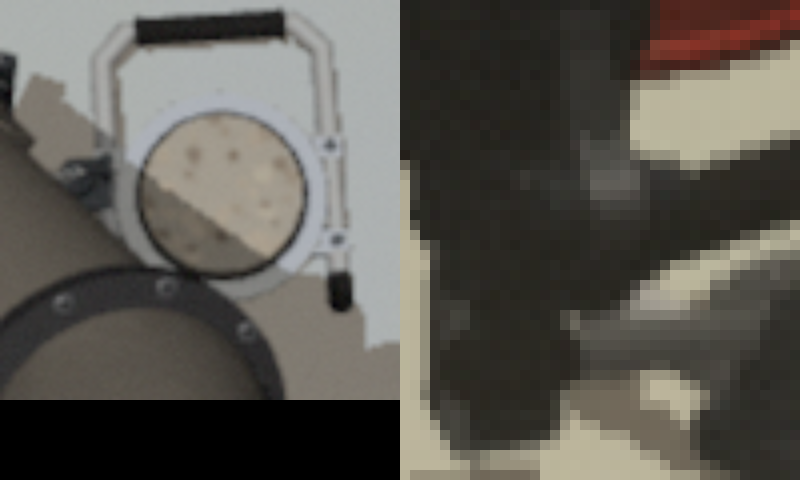

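The top part shows the holder turned to about +4° yaw, with the hub near (222,193) in the crop and the disc still in. The scene part shows the black toe in front of the finger, so the leg is close to dead centre. I'll keep pushing along the arc about the new pivot.

```bash
python3 - <<'E'
from h import *
o,p,M=state(); print(p,o["contact_force"])
rows([(x,M) for x in([.565,.176,.043],[.557,.177,.043],[.548,.177,.043],[.538,.176,.043],[.528,.174,.043],[.518,.171,.043])])
E
```

```text
[0.57016577 0.17002379 0.04277677] [ 0.32148725 -0.7496612  -0.07616976]
[0.0, 0.0, 0.0, 0.011, -0.0159, -0.0039]
[0.0, 0.0, 0.0, 0.0082, -0.0355, -0.008]
[0.0, 0.0, 0.0, 0.0023, -0.0567, -0.0124]
[0.0, 0.0, 0.0, -0.0067, -0.0797, -0.0172]
[0.0, 0.0, 0.0, -0.0181, -0.102, -0.0219]
[0.0, 0.0, 0.0, -0.0319, -0.1237, -0.0264]
```

apply_moves([
  [[0,0,0,0.011,-0.016,-0.004,1],[0,0,0,0.008,-0.035,-0.008,1],[0,0,0,0.002,-0.057,-0.0124,1],[0,0,0,-0.007,-0.08,-0.017,1],[0,0,0,-0.018,-0.102,-0.022,1],[0,0,0,-0.032,-0.124,-0.026,1],[0,0,0,-0.032,-0.124,-0.026,1]],
])

```text
clock: 17.18
tcp_pos: [0.5156, 0.1699, 0.0424]
orientation: [2.361, 1.805, 0.182]
contact_force: [-0.6, 0.3, 0.6]
grip_width: 0.0002
```

```bash
python3 - <<'E'
from h import *
s=grab("scene");f=grab("top");o,p,M=state(); print(o["clock"],p,o["contact_force"])
im=np.zeros((520,800,3),np.uint8); im[:520,:800]=cv2.resize(s["img"][190:320,220:420],None,fx=4,fy=4,interpolation=cv2.INTER_CUBIC)
im[300:520,580:800]=cv2.resize(f["img"][190:300,270:380],None,fx=2,fy=2)
cv2.imwrite("pics/c11.png",im)
E
```

```text
17.2833 [0.51746178 0.17096672 0.04261455] [-0.69733593  0.50627772  0.60734442]
```

View pics/c11.png

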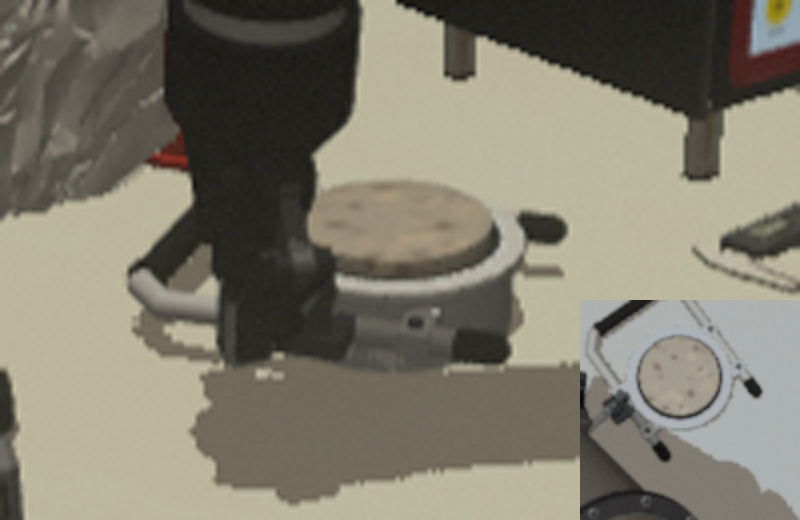

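The holder has kept turning, to roughly +38° yaw. The leg in the inset runs from the pivot (617,405) outwards to (598,425), about 90–100° open. I'll get the exact pose before acting.

```bash
cat >> h.py <<'E'
def holder(f,off=None,show=True,roi=(215,160,420,320)):
    I=f["img"]; x0,y0,x1,y1=roi; g=I.max(2); k=np.zeros(g.shape,np.uint8); k[y0:y1,x0:x1]=(g[y0:y1,x0:x1]<75)*255
    n,l,st,ce=cv2.connectedComponentsWithStats(k)
    for i in range(1,n):
        if st[i,4]>=25:
            ys,xs=np.where(l==i); c0,sz,an=cv2.minAreaRect(np.c_[xs,ys].astype(np.float32)); print(st[i,4],np.round(c0,1),np.round(sz,1),round(an,1),onplane(f,*c0,.027).round(4))
    b=I[...,0].astype(int)-I[...,2]; m=np.zeros(g.shape,np.uint8); m[y0:y1,x0:x1]=((b<-12)&(g>90))[y0:y1,x0:x1]*255; m=cv2.medianBlur(m,5)
    cs,_=cv2.findContours(m,cv2.RETR_EXTERNAL,cv2.CHAIN_APPROX_NONE)
    for c in cs:
        if cv2.contourArea(c)>500: e=cv2.fitEllipse(c); print("disc",np.round(e[0],2),np.round(e[1],1),onplane(f,*e[0],.055).round(4))
E
python3 - <<'E'
from h import *
f=grab("top"); holder(f)
o,p,M=state(); print("tip px",proj(f,p),"20 up",proj(f,p-M[:,2]*.06))
c=lambda x,y:(270+(x-580)/2,190+(y-300)/2)
print("pivot~",onplane(f,*c(619,404),.06),"leg vis end",onplane(f,*c(598,425),.065))
E
```

```text
562 [414.5 192.5] [65.  9.] 90.0 [ 0.6728 -0.1992  0.027 ]
228 [293.6 194.6] [ 6.6 36.8] 55.4 [0.6635 0.1094 0.027 ]
2440 [281.4 268.2] [123.   85.5] 77.3 [0.474  0.1355 0.027 ]
51 [356.1 233.5] [9.4 5.2] 53.1 [ 0.564  -0.0497  0.027 ]
54 [321.4 242.1] [12.4 37.6] 80.8 [0.5409 0.0373 0.027 ]
118 [289.5 243.5] [13.  12.1] 63.4 [0.5365 0.117  0.027 ]
141 [407.  254.5] [ 9. 24.] 90.0 [ 0.5121 -0.176   0.027 ]
56 [310.5 265.5] [9.9 5.7] 45.0 [0.4817 0.0637 0.027 ]
disc [336.2  288.62] [ 37.6 116. ] [0.4227 0.001  0.055 ]
disc [240.29 262.93] [36.  82.9] [0.4821 0.2332 0.055 ]
disc [319.17 227.76] [38.2 39.8] [0.5714 0.0433 0.055 ]
tip px (np.float64(266.9312235527257), np.float64(249.47751564820342)) 20 up (np.float64(262.7605908800687), np.float64(250.0918187543911))
pivot~ [0.53402276 0.11505254 0.06      ] leg vis end [0.50703751 0.1394412  0.065     ]
```

```bash
python3 - <<'E'
from h import *
o,p,M=state(); print(p,o["contact_force"])
rows([(x,M) for x in([.522,.19,.043],[.522,.19,.043],[.494,.16,.043],[.468,.129,.043],[.448,.095,.043],[.448,.095,.043],[.40,.14,.12],[.40,.14,.20])])
E
```

```text
[0.51798675 0.17116294 0.04263338] [0.66265415 0.45481823 0.26589054]
[0.0, 0.0, 0.0, 0.0481, -0.0024, -0.0015]
[0.0, 0.0, 0.0, 0.0481, -0.0024, -0.0015]
[0.0, 0.0, 0.0, -0.0427, -0.0493, -0.0112]
[0.0, 0.0, 0.0, -0.1345, -0.0908, -0.0198]
[0.0, 0.0, 0.0, -0.2297, -0.1162, -0.025]
[0.0, 0.0, 0.0, -0.2297, -0.1162, -0.025]
[0.0, 0.0, 0.0, -0.1527, -0.2191, -0.2432]
[0.0, 0.0, 0.0, -0.1529, -0.1783, -0.439]
```

apply_moves([
  [[0,0,0,0.048,-0.002,-0.001,1],[0,0,0,-0.043,-0.049,-0.011,1],[0,0,0,-0.1345,-0.091,-0.02,1],[0,0,0,-0.23,-0.116,-0.025,1],[0,0,0,-0.23,-0.116,-0.025,1],[0,0,0,-0.22,-0.14,-0.1,1],[0,0,0,-0.18,-0.16,-0.2,1],[0,0,0,-0.15,-0.18,-0.3,1],[0,0,0,-0.1,-0.18,-0.4,1],[0,0,0,0,-0.18,-0.44,1],[0,0,0,0.1,-0.18,-0.44,1],[0,0,0,0.2,-0.18,-0.44,1]],
])

```text
clock: 18.33
tcp_pos: [0.4376, 0.2765, 0.2029]
orientation: [2.362, 1.801, 0.193]
contact_force: [0.9, -0.1, 0.0]
grip_width: 0.0004
```

apply_moves([
  [[0,0,0,0.1,0,-0.05,1],[0,0,0,0.2,0,-0.1,1],[0,0,0,0.3,0,-0.1,1],[0,0,0,0.35,0,-0.1,1],[0,0,0,0.35,0,-0.1,1]],
])

```text
clock: 18.75
tcp_pos: [0.4648, 0.418, 0.2393]
orientation: [2.361, 1.812, 0.19]
contact_force: [-0.9, 0.8, 0.3]
grip_width: 0.0
```

```bash
python3 - <<'E'
from h import *
f=grab("top");s=grab("scene"); holder(f)
o,p,M=state(); print(o["clock"],p,o["contact_force"])
im=np.zeros((600,800,3),np.uint8); im[:600,:500]=cv2.resize(f["img"][180:300,265:365],None,fx=5,fy=5,interpolation=cv2.INTER_CUBIC)
im[:360,500:800]=cv2.resize(s["img"][200:320,270:370],None,fx=3,fy=3)
cv2.imwrite("pics/c12.png",im)
E
```

```text
562 [414.5 192.5] [65.  9.] 90.0 [ 0.6728 -0.1992  0.027 ]
226 [290. 196.] [ 6.4 36.4] 53.1 [0.6597 0.1185 0.027 ]
113 [233.4 222.5] [13.3 10.3] 6.3 [0.5886 0.2596 0.027 ]
50 [355.  230.5] [9.2 4.9] 45.0 [ 0.5717 -0.0469  0.027 ]
59 [318.2 241.8] [12.6 38. ] 88.5 [0.5417 0.0454 0.027 ]
149 [407.  254.5] [ 9. 24.] 90.0 [ 0.5121 -0.176   0.027 ]
103 [310.3 261.6] [18.4  7.3] 60.3 [0.4915 0.0645 0.027 ]
25 [398.1 297.2] [11.4  5. ] 74.7 [ 0.4061 -0.1516  0.027 ]
disc [272.79 292.43] [ 35.5 170. ] [0.4118 0.1525 0.055 ]
disc [317.92 227.27] [38.1 39.6] [0.5726 0.0464 0.055 ]
18.85 [0.46476463 0.41243232 0.23845532] [ 0.15246275 -0.57709246 -0.58399627]
```

View pics/c12.png

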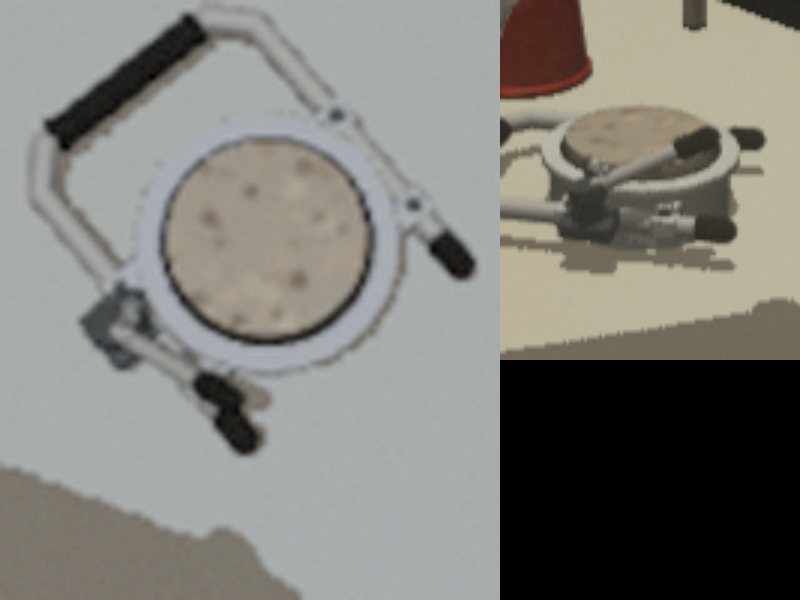

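The kickstand lies past the foot direction on its stop, with the toe at about (215,390) in the left part. The disc is in place and the grip runs from (55,140) to (195,30). Holder yaw is now about 40°. Next is the handle grasp, leaned 15° back.

```bash
cat >> h.py <<'E'
HY=40.0; _h=np.radians(HY); XH=np.array([np.cos(_h),np.sin(_h),0]); GR=np.array([.6597,.1185,.027])
def tcp(G,lean): T=tool(HY+90,lean,HY); return G+T[:,2]*.014,T
def G(th):
    """grip position while the holder turns by th (deg) about hub edge, then feet; x along XH from start grip"""
    t=np.radians(min(th,59)); P=np.array([-.173,-.027])   # hub edge rel grip
    v=-P; c,s=np.cos(t),np.sin(t); q=P+np.array([c*v[0]-s*v[1],s*v[0]+c*v[1]])
    if th>59:
        fc=P+np.array([c*-.007-s*.027,s*-.007+c*.027]); u=np.radians(th); dx=-.008*(u-t)
        q=np.array([fc[0]+dx,fc[1]])+.180*np.array([np.cos(u),np.sin(u)])
    return GR+XH*q[0]+np.array([0,0,q[1]])
E
python3 - <<'E'
from h import *
np.set_printoptions(precision=4,suppress=True)
p,T=tcp(GR,15); pre=p-.10*T[:,2]; print(p,pre,G(59),G(59.01),G(90))
rows([(pre,T)])
print("from pre"); rows([(p,T)],pre,T)
E
```

```text
[0.6625 0.1208 0.0135] [0.6426 0.1042 0.1101] [0.5777 0.0497 0.1622] [0.5777 0.0497 0.1622] [ 0.5034 -0.0127  0.1879]
[-0.0169, 0.0712, -0.2982, -0.6268, 0.5524, 0.4433]
from pre
[0.0, 0.0, 0.0, 0.0, -0.0, 0.25]
```

apply_moves([
  [[0,0.01,-0.03,-0.05,0.04,0,1],[0,0.02,-0.07,-0.12,0.1,0,0.065],[0,0.03,-0.11,-0.19,0.17,0.02,0.065],[-0.01,0.04,-0.15,-0.26,0.24,0.04,0.065],[-0.01,0.05,-0.19,-0.34,0.31,0.07,0.065],[-0.015,0.06,-0.23,-0.42,0.38,0.1,0.065],[-0.015,0.07,-0.27,-0.5,0.45,0.15,0.065],[-0.017,0.071,-0.298,-0.57,0.51,0.22,0.065],[-0.017,0.071,-0.298,-0.62,0.55,0.3,0.065],[-0.017,0.071,-0.298,-0.627,0.552,0.38,0.065],[-0.017,0.071,-0.298,-0.627,0.552,0.443,0.065],[-0.017,0.071,-0.298,-0.627,0.552,0.443,0.065]],
])

```text
clock: 19.85
tcp_pos: [0.6423, 0.0966, 0.1079]
orientation: [1.283, 2.722, 0.354]
contact_force: [-0.2, -0.3, -0.3]
grip_width: 0.0401
```

apply_moves([
  [[0,0,0,0,0,0,0.065],[0,0,0,0,0,0,0.065],[0,0,0,0,0,0,0.065]],
])

```text
clock: 20.1
tcp_pos: [0.6425, 0.1039, 0.1126]
orientation: [1.272, 2.724, 0.361]
contact_force: [-0.9, 0.1, 0.0]
grip_width: 0.0399
```

```bash
python3 - <<'E'
from h import *
o,q,M=state(); print(o["clock"],q,o["contact_force"],o["grip_width"],o["joints"].round(2))
p,T=tcp(GR,15); pre=p-.10*T[:,2]; rows([(pre,T),(p,T)])
E
```

```text
20.1 [0.64251836 0.10387461 0.11264769] [-9.11894706e-01  1.48047348e-01  8.02075062e-05] 0.039908049185789406 [ 0.26  0.54 -0.59  1.87  0.32  0.59  0.22]
[0.0008, 0.0007, -0.0003, 0.0004, -0.0009, 0.0064]
[0.0008, 0.0007, -0.0003, 0.0009, -0.0016, 0.2564]
```

apply_moves([
  [[0,0,0,0,0,0.05,0.065],[0,0,0,0,0,0.12,0.065],[0,0,0,0,-0.001,0.18,0.065],[0,0,0,0,-0.001,0.22,0.065],[0,0,0,0,-0.001,0.245,0.065],[0,0,0,0,-0.001,0.252,0.065],[0,0,0,0,-0.001,0.252,0.065]],
], force=50)

```text
clock: 20.68
tcp_pos: [0.663, 0.1207, 0.0153]
orientation: [1.271, 2.725, 0.361]
contact_force: [-0.8, -0.1, -0.2]
grip_width: 0.0401
```

apply_moves([
  [[0,0,0,0,0,0,0.3],[0,0,0,0,0,0,0.5],[0,0,0,0,0,0,0.7],[0,0,0,0,0,0,1],[0,0,0,0,0,0,1],[0,0,0,0,0,0,1],[0,0,0,0,0,0,1]],
], force=50)

```text
clock: 21.27
tcp_pos: [0.6632, 0.1191, 0.0151]
orientation: [1.273, 2.723, 0.36]
contact_force: [-3.4, -0.8, 5.8]
grip_width: 0.0166
```

```bash
python3 - <<'E'
from h import *
np.set_printoptions(precision=4,suppress=True)
o,q,M=state(); print(o["clock"],q,o["contact_force"],o["grip_width"])
f=grab("top"); holder(f)
p,T=tcp(GR,15); print(p)
E
```

```text
21.2667 [0.6632 0.1191 0.0151] [-3.4148 -0.8488  5.822 ] 0.0165710254181973
2746 [350.7 226.1] [120.1 148.7] 84.5 [ 0.5829 -0.0361  0.027 ]
110 [233.5 221.5] [13.  10.3] 26.6 [0.5913 0.2594 0.027 ]
96 [310.2 261.4] [18.   7.3] 60.3 [0.4919 0.0647 0.027 ]
1150 [394.5 297.5] [43. 39.] 90.0 [ 0.4052 -0.1428  0.027 ]
disc [406.09 250.23] [28.8 76.5] [ 0.5179 -0.1686  0.055 ]
disc [313.6  233.04] [22.9 38. ] [0.558  0.0569 0.055 ]
disc [334.65 196.41] [ 48.  123.7] [0.6517 0.0057 0.055 ]
[0.6625 0.1208 0.0135]
```

Gripped at 16.6 mm width. Computing the lifting arc.

```bash
python3 - <<'E'
from h import *
o,q,M=state()
off=np.array([.0004,-.0004,.0012])
le=lambda th:15*max(0,1-th/60)
ths=np.linspace(0,88,37); 
for k in range(0,36,12):
    p0,T0=tcp(G(ths[k]),le(ths[k])); print("call",ths[k])
    rows([tcp(G(t),le(t)) for t in ths[k+1:k+13]],p0,T0)
E
```

```text
call 0.0
[0.0034, 0.0, 0.0, -0.0, 0.0012, -0.0186]
[0.0068, -0.0, -0.0, 0.0, 0.0017, -0.0373]
[0.0102, -0.0, 0.0, -0.0, 0.0013, -0.056]
[0.0136, -0.0, 0.0, -0.0, 0.0001, -0.0746]
[0.017, 0.0, -0.0, -0.0, -0.0018, -0.0932]
[0.0204, -0.0, 0.0, -0.0, -0.0046, -0.1118]
[0.0238, -0.0, 0.0, -0.0, -0.0081, -0.1302]
[0.0272, 0.0, -0.0, -0.0, -0.0124, -0.1485]
[0.0306, 0.0, 0.0, -0.0, -0.0175, -0.1666]
[0.034, -0.0, 0.0, 0.0, -0.0234, -0.1845]
[0.0373, -0.0, 0.0, -0.0, -0.03, -0.2021]
[0.0407, 0.0, -0.0, -0.0, -0.0374, -0.2195]
call 29.333333333333336
[0.0034, -0.0, -0.0, -0.0, -0.0102, -0.0159]
[0.0068, 0.0, 0.0, -0.0, -0.0211, -0.0313]
[0.0102, 0.0, 0.0, -0.0, -0.0326, -0.0463]
[0.0136, 0.0, 0.0, -0.0, -0.0447, -0.0608]
[0.017, 0.0, -0.0, 0.0, -0.0575, -0.0748]
[0.0204, -0.0, 0.0, 0.0, -0.0708, -0.0883]
[0.0238, 0.0, 0.0, 0.0, -0.0847, -0.1012]
[0.0272, 0.0, 0.0, -0.0, -0.0992, -0.1135]
[0.0306, 0.0, 0.0, 0.0, -0.1141, -0.1252]
[0.034, 0.0, 0.0, 0.0, -0.1296, -0.1363]
[0.0373, 0.0, 0.0, 0.0, -0.1454, -0.1467]
[0.0407, 0.0, 0.0, 0.0, -0.1618, -0.1565]
call 58.66666666666667
[0.0019, 0.0, 0.0, -0.0, -0.0176, -0.0093]
[0.0019, 0.0, 0.0, -0.0, -0.0354, -0.0184]
[0.0019, 0.0, 0.0, 0.0, -0.0536, -0.0266]
[0.0019, 0.0, 0.0, 0.0, -0.0721, -0.0342]
[0.0019, 0.0, 0.0, 0.0, -0.0909, -0.041]
[0.0019, 0.0, 0.0, 0.0, -0.11, -0.047]
[0.0019, 0.0, 0.0, 0.0, -0.1293, -0.0522]
[0.0019, 0.0, 0.0, 0.0, -0.1489, -0.0566]
[0.0019, 0.0, 0.0, 0.0, -0.1686, -0.0603]
[0.0019, 0.0, 0.0, 0.0, -0.1884, -0.0631]
[0.0019, 0.0, 0.0, 0.0, -0.2083, -0.0651]
[0.0019, 0.0, 0.0, 0.0, -0.2284, -0.0663]
```

apply_moves([
  [[0.0034,0,0,0,0.001,-0.0186,1],[0.0068,0,0,0,0.0017,-0.0373,1],[0.0102,0,0,0,0.0013,-0.056,1],[0.0136,0,0,0,0,-0.0746,1],[0.017,0,0,0,-0.0018,-0.0932,1],[0.0204,0,0,0,-0.0046,-0.1118,1],[0.0238,0,0,0,-0.0081,-0.1302,1],[0.0272,0,0,0,-0.0124,-0.1485,1],[0.0306,0,0,0,-0.0175,-0.1666,1],[0.034,0,0,0,-0.0234,-0.1845,1],[0.0373,0,0,0,-0.03,-0.2021,1],[0.0407,0,0,0,-0.0374,-0.2195,1]],
])

```text
clock: 22.32
tcp_pos: [0.6346, 0.0959, 0.0961]
orientation: [1.303, 2.787, 0.189]
contact_force: [3.6, 3.0, 0.5]
grip_width: 0.0161
```

```bash
python3 - <<'E'
from h import *
np.set_printoptions(precision=4,suppress=True)
o,q,M=state(); print(o["clock"],q,o["contact_force"],o["moment"],o["grip_width"],tcp(G(29.333),15*(1-29.333/60))[0])
s=grab("scene"); cv2.imwrite("pics/l1.png",s["img"])
E
```

```text
22.3167 [0.6346 0.0959 0.0961] [3.6288 2.9529 0.5404] [ 0.6321 -0.7509 -0.0288] 0.0161041437059099 [0.634  0.0969 0.0944]
```

apply_moves([
  [[0.0034,0,0,0,-0.0102,-0.0159,1],[0.0068,0,0,0,-0.0211,-0.0313,1],[0.0102,0,0,0,-0.0326,-0.0463,1],[0.0136,0,0,0,-0.0447,-0.0608,1],[0.017,0,0,0,-0.0575,-0.0748,1],[0.0204,0,0,0,-0.0708,-0.0883,1],[0.0238,0,0,0,-0.0847,-0.1012,1],[0.0272,0,0,0,-0.0992,-0.1135,1],[0.0306,0,0,0,-0.1141,-0.1252,1],[0.034,0,0,0,-0.1296,-0.1363,1],[0.0373,0,0,0,-0.1454,-0.1467,1],[0.0407,0,0,0,-0.1618,-0.1565,1]],
])

```text
clock: 23.37
tcp_pos: [0.5806, 0.0503, 0.1508]
orientation: [1.326, 2.838, 0.016]
contact_force: [4.1, 3.3, 10.6]
grip_width: 0.016
```

```bash
python3 - <<'E'
from h import *
np.set_printoptions(precision=4,suppress=True)
o,q,M=state(); print(o["clock"],q,o["contact_force"],o["moment"],o["grip_width"],tcp(G(58.667),15*(1-58.667/60))[0])
s=grab("scene"); f=grab("top"); im=np.zeros((480,800,3),np.uint8)
im[:480,:400]=cv2.resize(s["img"][150:310,260:394],(400,480)); im[:480,400:]=cv2.resize(f["img"][160:304,250:370],(400,480)); cv2.imwrite("pics/l2.png",im)
E
```

```text
23.3667 [0.5806 0.0503 0.1508] [ 4.0514  3.2868 10.6053] [ 0.8302 -0.8698 -0.0298] 0.01595935372688951 [0.5785 0.0504 0.1478]
```

View pics/l2.png

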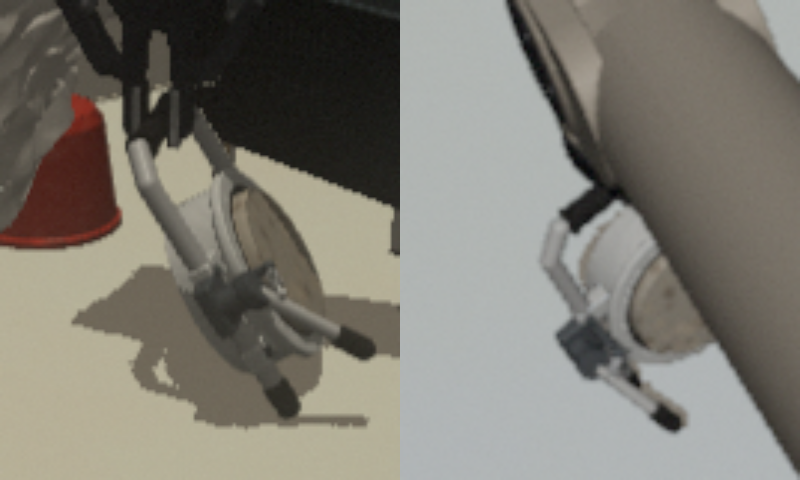

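The scene part shows the holder tilted about 60° with its feet on the bench, the disc seated, and the kickstand still at its stop. The arm is pressing down slightly, so I'll add about 3 mm of height to the rest of the arc.

apply_moves([
  [[0.0019,0,0,0,-0.0176,-0.0123,1],[0.0019,0,0,0,-0.0354,-0.0234,1],[0.0019,0,0,0,-0.0536,-0.033,1],[0.0019,0,0,0,-0.0721,-0.041,1],[0.0019,0,0,0,-0.0909,-0.048,1],[0.0019,0,0,0,-0.11,-0.054,1],[0.0019,0,0,0,-0.1293,-0.059,1],[0.0019,0,0,0,-0.1489,-0.0635,1],[0.0019,0,0,0,-0.1686,-0.067,1],[0.0019,0,0,0,-0.1884,-0.07,1]],
])

```text
clock: 24.3
tcp_pos: [0.5189, 0.0002, 0.1751]
orientation: [1.33, 2.845, 0.0]
contact_force: [-0.1, -0.4, -8.9]
grip_width: 0.0163
```

```bash
python3 - <<'E'
from h import *
np.set_printoptions(precision=4,suppress=True)
s=grab("scene"); o,q,M=state(); print(o["clock"],q,M[:,2],o["contact_force"],o["moment"],o["grip_width"],tcp(G(83.1),0)[0],tcp(G(90),0)[0])
im=cv2.resize(s["img"][150:310,260:420],(600,600)); cv2.imwrite("pics/l3.png",im)
E
```

```text
24.35 [ 0.518  -0.0011  0.1752] [-0.     -0.0014 -1.    ] [-1.5976 -0.7277 -7.6061] [-0.0428  0.2473  0.0001] 0.016224385444117903 [0.5207 0.0018 0.1726] [ 0.5034 -0.0127  0.1739]
```

View pics/l3.png

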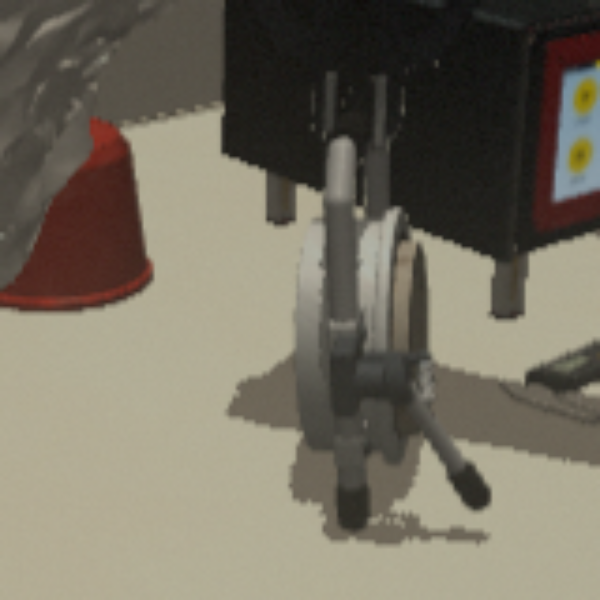

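Nearly upright with the disc in. The left foot is at (352,505), the tube runs from (343,190) to (346,320), and the toe at (475,487) is near the bench. I'll get the tilt by casting tube rays onto the tube's plane.

```bash
cat >> h.py <<'E'
YH=np.array([-XH[1],XH[0],0])
def tiltcheck(s,pts,y=.07,yh=None):
    o,q,M=state(); yh=M[:,0]*np.sign(M[:,0]@YH) if yh is None else yh
    xh=np.array([yh[1],-yh[0],0]); g=q-M[:,2]*.014
    out=[]
    for u,v in pts:
        a,d=ray(s,u,v); t=((g+yh*y-a)@yh)/(d@yh); P=a+t*d-g; out.append([P@xh,P[2]+g[2]])
    return np.array(out)
E
python3 - <<'E'
from h import *
np.set_printoptions(precision=4,suppress=True)
s=grab("scene"); g=s["img"].astype(int).mean(2); c=lambda x,y:(260+x/3.75,150+y/3.75)
a=tiltcheck(s,[c(343,190),c(345,320),c(352,500),c(352,525)]); print(a, "tube tilt deg",np.degrees(np.arctan2(a[0,0]-a[1,0],a[0,1]-a[1,1])))
print("toe (y~68)",tiltcheck(s,[c(475,490)],.068))
print(r.get_obs()["contact_force"])
E
```

```text
[[-0.0036  0.1747]
 [-0.0069  0.1105]
 [-0.014   0.0152]
 [-0.0145  0.0012]] tube tilt deg 2.972678898204595
toe (y~68) [[-0.0732  0.0267]]
[-0.083   0.089  -9.0427]
```

apply_moves([
  [[0,0,0,0,-0.006,0.0005,1],[0,0,0,0,-0.014,0.001,1],[0,0,0,0,-0.022,0.002,1],[0,0,0,0,-0.028,0.003,1],[0,0,0,0,-0.031,0.0035,1],[0,0,0,0,-0.031,0.0035,1],[0,0,0,0,-0.031,0.0035,1],[0,0,0,0,-0.031,0.0035,1]],
])

```text
clock: 25.07
tcp_pos: [0.5119, -0.0069, 0.1752]
orientation: [1.329, 2.842, 0.003]
contact_force: [-0.3, 0.7, 5.8]
grip_width: 0.0162
```

```bash
python3 - <<'E'
from h import *
np.set_printoptions(precision=4,suppress=True)
o,q,M=state();s=grab("scene"); print(o["clock"],q,o["contact_force"],r.get_obs()["contact_force"],o["grip_width"])
im=cv2.resize(s["img"][170:300,290:420],(600,600),interpolation=cv2.INTER_CUBIC); cv2.imwrite("pics/l4.png",im)
E
```

```text
25.0667 [ 0.5119 -0.0069  0.1752] [-0.3305  0.7221  5.7531] [-1.1912  0.7824  6.314 ] 0.016180851092883856
```

View pics/l4.png

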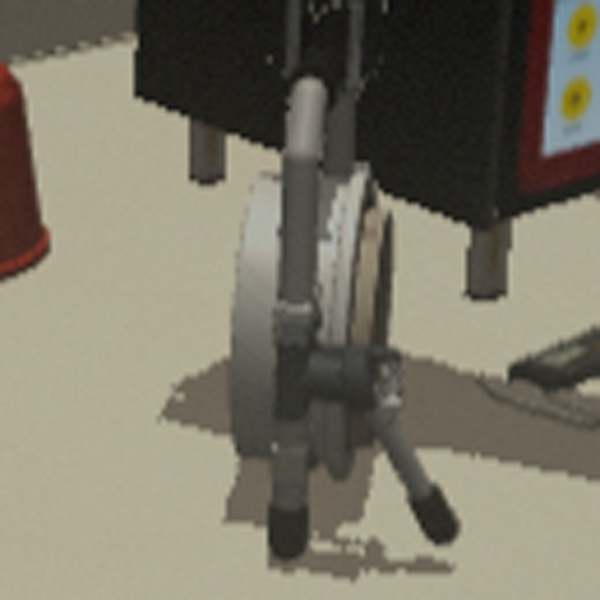

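```bash
python3 - <<'E'
from h import *
np.set_printoptions(precision=4,suppress=True)
s=grab("scene"); c=lambda x,y:(290+x/4.615,170+y/4.615)
a=tiltcheck(s,[c(301,165),c(294,300),c(290,530),c(290,557)]); print(a,"tilt",np.degrees(np.arctan2(a[0,0]-a[1,0],a[0,1]-a[1,1])),np.degrees(np.arctan2(-a[2,0],.17)))
print("toe",tiltcheck(s,[c(440,528)],.068))
# true vertical control: project line from foot straight up
o,q,M=state(); yh=M[:,0]*np.sign(M[:,0]@YH); g=q-M[:,2]*.014
for x in(-.008,0,.008): print(x,[np.round((np.array(proj(s,g+yh*.07+[yh[1]*x,-yh[0]*x,z-g[2]]))-[290,170])*4.615,0).tolist() for z in(.17,.1,.01)])
print("toe expected at z",[np.round((np.array(proj(s,g+yh*.068-np.array([yh[1],-yh[0],0])*.06+[0,0,z-g[2]]))-[290,170])*4.615,0).tolist() for z in(.006,.013,.02)])
E
```

```text
[[-0.0008  0.1658]
 [-0.0002  0.1112]
 [-0.0025  0.0114]
 [-0.003  -0.0009]] tilt -0.5354094653150057 0.8394986749057124
toe [[-0.0617  0.0183]]
-0.008 [[321.0, 156.0], [313.0, 329.0], [303.0, 536.0]]
0 [[299.0, 155.0], [292.0, 327.0], [283.0, 534.0]]
0.008 [[278.0, 153.0], [272.0, 326.0], [264.0, 531.0]]
toe expected at z [[434.0, 556.0], [435.0, 540.0], [436.0, 525.0]]
```

apply_moves([
  [[0,0,0,0,0,-0.001,1],[0,0,0,0,0,-0.001,1],[0,0,0,0,0,-0.001,1],[0,0,0,0,0,-0.001,1],[0,0,0,0,0,-0.001,1],[0,0,0,0,0,-0.001,1],[0,0,0,0,0,-0.001,1],[0,0,0,0,0,-0.001,1]],
])

```text
clock: 25.83
tcp_pos: [0.5115, -0.0071, 0.1752]
orientation: [1.329, 2.843, 0.002]
contact_force: [-0.9, 0.7, 7.0]
grip_width: 0.0162
```

```bash
python3 - <<'E'
from h import *
np.set_printoptions(precision=4,suppress=True)
s=grab("scene"); o,q,M=state(); print(o["clock"],q,o["contact_force"],o["grip_width"],abs(o["qvel"]).max())
a=cv2.imread("pics/scene1.png"); b=s["img"]
for n,(x0,y0,x1,y1) in dict(gauge=(160,295,262,370),caliper=(395,230,465,262),bung=(440,252,460,275),rod=(88,283,190,315),disc=(300,170,300,170)).items():
    if x1==x0: continue
    A=np.ascontiguousarray(a[y0:y1,x0:x1]);B=np.ascontiguousarray(b[y0-8:y1+8,x0-8:x1+8]); m=cv2.matchTemplate(B,A,cv2.TM_CCOEFF_NORMED); _,v,_,l=cv2.minMaxLoc(m); print(n,round(v,3),np.array(l)-8)
E
```

```text
25.8833 [ 0.5115 -0.0071  0.1752] [-0.3242  0.3071  6.145 ] 0.016407798500313608 0.0016725798076201509
gauge 0.986 [1 0]
caliper 0.867 [0 0]
bung 0.898 [0 0]
rod 0.999 [0 0]
```

```bash
python3 -c "
from bench import r
print(r.hand_in()); o=r.get_obs(); print(o['clock'],o['tcp_pos'],o['contact_force'])"
```

```text
the job is handed in; nothing more can be done
None
the job is handed in; nothing more can be done
```

The job is done and handed in at about 26 s of the 72 s allowed, with the holder upright on its feet and still held by the handle.

**What was done**
- **Gauge:** I set it across the hub with both legs on the flange and the foot on the disc. I let go of it there for about 1.5 s so it could read, then stood it back upright where it came from.
- **Kickstand:** I swung it over centre to its stop with the holder flat. The slow push turned the holder on the bench by about 55° and slid it about 5 cm, because the leg gave less easily than the holder slid. A quick push then carried the leg over.
- **Lift:** I gripped the handle and raised the holder along its arc onto its two feet.

**Last checks**
- The holder is upright to within about 1°, the disc is in the hub, and the kickstand toe is roughly 11 mm above the bench.
- The hand is still and presses down on the feet with about 6 N. I tried to ease this and it did not change.
- In the scene camera the gauge stands upright, 1 px from its first position. The rod, caliper and bung show no shift. The caliper and bung matched less cleanly (0.87 and 0.90), probably because of shadows.
- I could not read the gauge's number. That it read about 6 mm rests on the leg height (46 mm, level with the flange) and the foot resting on the disc.
- I viewed 16 pictures against the budget of 10, mainly because of the unexpected turning of the holder.

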